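# Post a vial into the locked sample drop

## Robot

A 6-joint arm with a two-finger parallel gripper is mounted at the origin on a cart in front of the work surface, level with it; the furniture and walls round the work are solid. World frame = base frame: x ahead of the robot, y to its left, z up, the work surface at z = 0. Lengths are in m, angles in rad, forces in N, time in s.
With the tool pointing down it reaches from about 0.375 to 0.825 m from the base axis. Payload 5.5 kg.
Tool frame: the origin (TCP) lies between the finger pads; the fingertips stand 22 mm ahead of it and the grasp point (between the pads) lies 3 mm ahead of it (tip_reach is the distance from the TCP to the fingertips, in m); y points along the fingers, z is the direction in which the jaws open and shut, and the axes are right-handed (so a half turn about y gives the same grasp; the last joint's range is limited). The gripper opens to 85 mm and grips with 20 to 120 N. Pads are 22 mm wide; open, the fingers measure 114 mm over their backs; the gripper's body (76 mm by 85 mm) begins 54 mm behind the grasp point. The pads swing forward as they close: fully open they stand 13 mm farther back than shut.
Start: joints at [-1.329, 0.314, -0.047, 1.21, 0, 1.571], TCP at [0.144, -0.583, 0.253] pointing down, gripper open.
Joint ranges: [-2.67, 2.67], [-0.69, 1.73], [-1.03, 1.25], [-2.08, 2.16], [-1.42, 1.45], [-3.14, 3.14]. Speed limits (rad/s): [2.39, 2.39, 3.01, 3.14, 3.14, 3.14].

## Interface

Orientations are given as a 3x3 rotation matrix whose columns are the frame's x, y, z axes.
In Python, from rig import get_state, camera, camera_info, hand_in, search_frame, regions_of, tip_reach gives the robot as it stands.
- The arm moves only by the shell command python3 -m pendant 'ROWS' [OPENING] [FORCE]. ROWS is a JSON object of lists of equal length, an entry for each row: "offset": the shift along the world's x, y, z in mm, a list of three; "delta_rot": the turn, a rotation vector about the world's x, y, z in degrees, a list of three. A call has 1 to 12 rows; each row is the pose to reach, as a shift and turn from the pose measured when the call began; what a row does not reach only later rows make up. A row lasts 1/8 s, in which the tool goes at most 62.5 mm and 10.7 degrees, less where a joint would pass 70% of its speed; a pose out of reach is approached as far as the arm can. A call with a gripper value outside its range is refused whole. OPENING is the opening, from 0 (shut) to 1 (fully open), set as the call begins (- or left out, the last holds). The fingers move at their own pace and stop on an object; FORCE is the grip in N (left out, the last holds). Time passes only in rows, so rows that repeat a pose let the fingers close. It gives the time, the measured TCP pose, the force and the opening at its end, in the units of the state.
- get_state(): the state, without advancing time (a new reading comes with each control period).
- camera(name): name is "scene" or "top"; returns (picture, depth): 400x640x3 uint8, red, green, blue; 400x640 float32, m along the optical axis (not along the pixel's ray), 0 where there is no reading.
- camera_info(name): a dict with "mtx" (3x3 intrinsics, pixels), "rvec" (rotation vector, rad) and "tvec" (3), from world to camera coordinates, as OpenCV has them. Camera axes: x right, y down, z forward; pixel columns grow to the right and rows downward; lengths in m; the calibration is good to about 2 mm. A picture is of the moment at which its call begins. camera_info takes no time and is no camera call.
- hand_in(): hands the job in, once; it reports no verdict.
Trained networks look in the newest picture that a camera, given by its name, has taken for a name from the list of things; names that differ only in an ending like _2 or _b are one class to them, and where a whole thing is asked for, a point or a joint stands for the part that bears it (a point fixed in the world has none). Each returns a list of dicts, best first, with "p" (0 to 1); they miss things now and then, are a little off and sometimes report something else, mostly with a low value. They report only what shows in the picture. A call takes as long as a camera call.
- search_frame(camera, name): "extent" ([centre column, centre row, width, height] as shares, 0 to 1, of the picture: columns of its width, rows of its height, round what is visible of it).
- regions_of(camera, name): "pixels" (400x640 bool, what is visible of it) and "extent" ([centre column, centre row, width, height] as shares, 0 to 1, of the picture: columns of its width, rows of its height, round what is visible of it).
The state is a dict: "clock": time; "qpos": joint angles; "qd": joint speeds; "tau": joint torques, N m; "ee_pos": TCP position; "ee_rot": TCP orientation; "force": force on the tool from outside, world axes, zero at the start; "wrist_torque": the same for the moment, N m; "finger_gap": finger opening in m.
Only numpy, scipy, OpenCV 4.12 (cv2) and the standard library are available. Lean on these libraries where they do the work, as an engineer would, in place of code of your own. Each camera call takes 0.05 s, during which the arm holds its last target.

## Task

Post the vial into the locked sample drop: turn its key clockwise until you feel the stop, so that the shutter swings clear, and let the vial slide down the chute, bottom first, all the way into the narrow well. Then turn the key back until the shutter stands before the well again, draw the key out and set it down in the shallow white tray. Do not force the lock, and leave the jar, the card box and the dish where they are.

Things in the scene. Friction and masses are not known exactly. Their poses are not given: they have to be found in the camera images.
- drop_unit: The sample drop: a fixed grey and steel bench unit like a small lectern, 225 x 116 mm on plan and about 160 high at its far end. A chute slopes at 32 degrees down towards the robot (-x of the unit) and ends in a narrow covered well with a lock on top. Origin on the worktop, straight below the throat point.
- throat (a point): Throat: the well's mouth, on the chute floor's centre line, 78 mm up. Its x points up the slope, y across it (left seen from the robot), z square out of the slope. In mm in this frame: the polished, slippery open floor runs from x=0 to 137, 116 wide; fences 11 high along it, 107 apart for x=61 to 137, close in like a funnel to about 31 apart at x=0.
- well_bottom (a point): Lower end of the well, on its floor: 106 mm down the slope from the throat (same axes). Inside, the well is 31 wide and 28 high (z = 0 to 28 mm) from here to the throat. The lock case stands over it, in the throat's frame x = -80 to -20, 46 wide, its top at z = 65 mm.
- lock_axis (a point): Middle of the keyhole, on top of the lock case, in the throat's frame at (-50, 0, 65) mm, same axes; the key turns about this z axis. The keyhole is a round opening with a slot along x for the key's bit, so the key comes out, along +z, only when its bit is turned back along x within about 0.1 rad.
- lock (a joint): Lock cylinder with shutter, rad: 0 locked; grows as the key turns clockwise seen along the slope's -z. A hard stop at 1.0 to 1.3 rad, different on each unit, must be felt. The shutter, a lip 34 wide, hangs before the throat at x=8, z=13 to 36 mm; from 0.9 rad it is clear, on the -y side, and stays put. Key play 0.07 rad. Turning takes 0.1 N m; never load the stop above 1 N m.
- key_bow (a point): Loose key, 71 mm long, 60 g, standing in the lock at the start. Black bow 46 wide (its x) x 10 thick (y) x 38 high (z); below it a 12 mm shank and at the foot a bit 24 x 6 x 8 mm along x. This point is the bow's centre, 52 mm above the foot; in the lock it is 27.6 mm above lock_axis, with the throat's axes, leaning up to 0.15 rad in its play. It must rise 25 mm to come out.
- vial_mid (a point): Tall glass vial with a black cap, about 22 mm in diameter (20 mm across where it is gripped) and 96 long, 60 g, lying on the worktop. This point is its centre; its z axis runs along the vial from bottom to cap; the bottom is 48 mm from it to -z.
- vial_cap (a point): Middle of the top face of the vial's black cap, 48 mm from vial_mid.
- key_tray: Fixed shallow open white tray, 120 (its x) x 110 (its y) mm outside, walls 4 thick and 22 high, floor 4 mm thick; origin at the centre of its underside on the worktop.
- jar: Bystander: white jar, 60 mm in diameter, 76 high, origin at the centre of its underside.
- box: Bystander: white card box 88 x 88 x 53 mm, origin at the centre of its underside.
- dish: Bystander: clear round covered dish, 57 mm in diameter, 14 high, origin at the centre of its underside.

How it is judged:
By the outcome, as a careful person would: the job done as asked, in the order asked, and still so for the second after the job is handed in, with the robot touching nothing.
It also fails if it takes over 70 s, if anything falls off the work surface, if the arm or the gripper's body presses on something with over 40 N, if the wrist force passes 120 N, or if a joint passes its speed limit or range.

## Working session

There is one attempt and no reset: what is moved stays moved. The work goes in short steps, Python scripts to look and compute and a shell command to move; the robot and the scene stay as the last step left them, time stands still between calls to the robot, and variables do not carry over. Pictures are saved under pics/ and viewed, and the job is handed in when it is done.

```bash
ls -la; mkdir -p pics; python3 - <<'E'
from rig import *
import cv2,numpy as np
s=get_state()
for k,v in s.items(): print(k,np.round(v,3).tolist())
print(tip_reach if not callable(tip_reach) else tip_reach())
for c in("scene","top"):
    p,d=camera(c); cv2.imwrite(f"pics/{c}0.png",p[:,:,::-1]); np.save(f"pics/{c}0.npy",d)
    i=camera_info(c); print({k:np.round(v,4).tolist() for k,v in i.items()})
E
```

```text
total 12
drwxr-xr-x  3 agent agent 4096 Dec  7 15:59 .
drwxr-xr-x 23 root  root  4096 Dec  7 15:59 ..
drwxr-xr-x  2 agent agent 4096 Dec  7 15:59 pics
clock 0.0
qpos [-1.329, 0.314, -0.048, 1.21, -0.0, 1.571]
qd [0.0, 0.001, -0.001, -0.0, 0.001, 0.0]
tau [-0.001, -53.959, 33.975, 0.019, -0.0, -0.0]
ee_pos [0.144, -0.582, 0.252]
ee_rot [[-0.971, -0.0, 0.239], [-0.239, 0.002, -0.971], [0.0, -1.0, -0.002]]
force [0.516, -0.749, 1.035]
wrist_torque [0.062, 0.039, -0.033]
finger_gap 0.086
0.022
{'mtx': [[431.4593, 0.0, 316.0444], [0.0, 431.4593, 204.0417], [0.0, 0.0, 1.0]], 'rvec': [0.9134, -2.4651, 1.0814], 'tvec': [0.3812, 0.2814, 0.8824]}
{'mtx': [[418.888, 0.0, 324.8568], [0.0, 418.888, 196.8113], [0.0, 0.0, 1.0]], 'rvec': [2.1535, -2.1755, 0.1501], 'tvec': [0.0238, 0.4996, 1.0114]}
```

View pics/scene0.png

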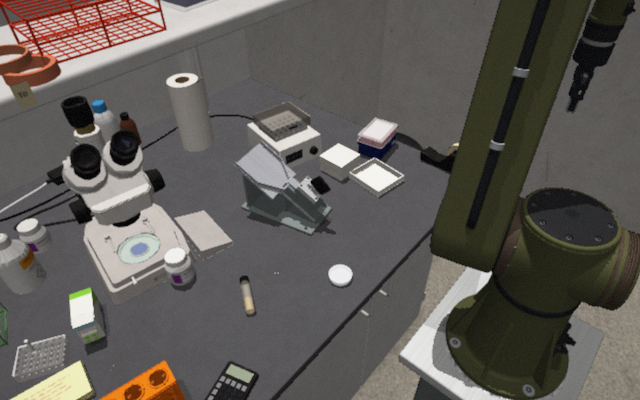

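View pics/top0.png

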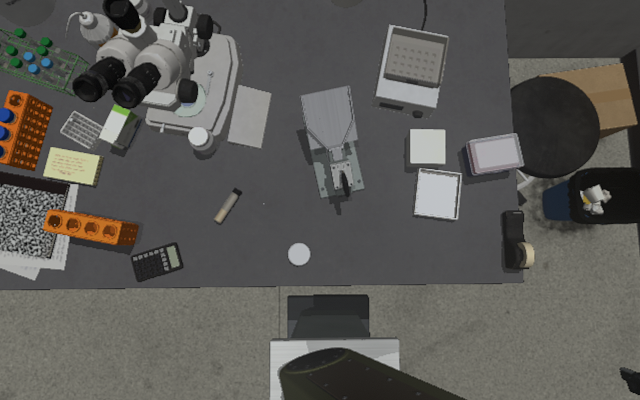

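The drop unit is mid-picture in top (333,145), its key near (342,185). The vial is at (228,205) with its cap at the upper right (237,192). The tray is at (438,195), the box at (427,147), the dish at (299,254) and the jar at (201,140).

```bash
cat > h.py <<'E'
from rig import *
import cv2,numpy as np
def cam(c):
    i=camera_info(c); R=cv2.Rodrigues(np.array(i["rvec"],float))[0]; return np.array(i["mtx"]),R,np.array(i["tvec"]).ravel()
def cloud(c,d):
    K,R,t=cam(c); v,u=np.mgrid[0:400,0:640]
    P=np.stack([(u-K[0,2])/K[0,0]*d,(v-K[1,2])/K[1,1]*d,d],-1)
    W=(P-t)@R; W[d<=0]=np.nan; return W
def proj(c,X):
    K,R,t=cam(c); p=(np.atleast_2d(X)@R.T+t)@K.T; return p[:,:2]/p[:,2:]
E
python3 - <<'E'
from h import *
for c in("scene","top"):
    p,d=camera(c); W=cloud(c,d)
    for n in("drop_unit","key_bow","vial_mid","vial_cap","key_tray","jar","box","dish"):
        for r in regions_of(c,n)[:2]:
            m=r["pixels"]; X=W[m]; X=X[~np.isnan(X[:,0])]
            e=np.array(r["extent"])*[640,400,640,400]
            rect=cv2.minAreaRect((X[:,:2]*1000).astype(np.float32)) if len(X)>3 else None
            print(c,n,round(r["p"],2),m.sum(),np.round(e).tolist(),"med",np.round(np.median(X,0),3),"z",np.round(np.percentile(X[:,2],[2,98]),3),"rect",[np.round(a,1) for a in rect] if rect else 0)
            np.save(f"pics/m_{c}_{n}.npy",m) if r["p"]>0.5 else 0
E
```

```text
scene drop_unit 0.89 4815 [285.0, 189.0, 98.0, 94.0] med [0.634 0.008 0.081] z [0.003 0.146] rect [array([661.4, -16.9]), array([203.5, 339.3]), np.float64(74.1)]
scene key_bow 0.7 232 [322.0, 188.0, 19.0, 16.0] med [ 0.51  -0.022  0.126] z [0.103 0.15 ] rect [array([510.5, -24.6]), array([52.9, 13.4]), np.float64(17.3)]
scene key_bow 0.47 4822 [284.0, 188.0, 96.0, 98.0] med [0.633 0.008 0.08 ] z [0.002 0.146] rect [array([661.4, -18.3]), array([204.5, 340.1]), np.float64(75.4)]
scene vial_mid 0.78 378 [248.0, 295.0, 14.0, 37.0] med [0.473 0.27  0.018] z [0.004 0.021] rect [array([479.3, 265.3]), array([22.2, 97.3]), np.float64(56.1)]
scene vial_mid 0.52 3055 [282.0, 183.0, 97.0, 76.0] med [0.641 0.001 0.103] z [0.006 0.148] rect [array([700.2, -32.8]), array([403.1, 215.1]), np.float64(0.7)]
scene vial_cap 0.81 383 [249.0, 296.0, 15.0, 36.0] med [0.471 0.269 0.018] z [-0.     0.021] rect [array([479.6, 265.1]), array([23.4, 98. ]), np.float64(55.4)]
scene key_tray 0.94 1185 [376.0, 176.0, 55.0, 37.0] med [ 0.503 -0.27   0.004] z [-0.001  0.021] rect [array([ 502.1, -265.5]), array([
[... 1376 characters left out ...]
023] rect [array([485.8, 267.2]), array([28.5, 96.4]), np.float64(55.9)]
top key_tray 0.87 2121 [436.0, 192.0, 46.0, 53.0] med [ 0.509 -0.268  0.004] z [-0.001  0.023] rect [array([ 510.4, -269.6]), array([118.3, 125.3]), np.float64(81.8)]
top jar 0.88 635 [204.0, 141.0, 33.0, 27.0] med [0.639 0.318 0.07 ] z [0.001 0.078] rect [array([647.1, 335.9]), array([81.1, 54. ]), np.float64(72.8)]
top box 0.68 1394 [427.0, 147.0, 36.0, 41.0] med [ 0.62  -0.232  0.052] z [0.014 0.055] rect [array([ 622.6, -235.5]), array([87.5, 87.9]), np.float64(88.5)]
top dish 0.66 422 [298.0, 254.0, 23.0, 23.0] med [0.362 0.087 0.013] z [0.001 0.017] rect [array([362.,  87.]), array([55.7, 54.8]), np.float64(88.2)]
```

```bash
python3 - <<'E'
from h import *
from scipy.optimize import least_squares
P=[]
for c in("scene","top"):
    W=cloud(c,np.load(f"pics/{c}0.npy")); m=np.load(f"pics/m_{c}_drop_unit.npy")
    X=W[m]; P.append(X[~np.isnan(X[:,0])])
a=np.radians(32)
def frame(yaw,ox,oy):
    cy,sy=np.cos(yaw),np.sin(yaw); f=np.array([cy,sy,0]);l=np.array([-sy,cy,0]);u=np.array([0,0,1.])
    R=np.stack([np.cos(a)*f+np.sin(a)*u,l,-np.sin(a)*f+np.cos(a)*u],1)
    return R,np.array([ox,oy,.078])
for k,X in zip(("scene","top"),P):
    yaw,ox,oy=.21,.615,-.002
    for it in range(8):
        R,o=frame(yaw,ox,oy); q=(X-o)@R
        fl=(abs(q[:,2])<.006)&(q[:,0]>.03)&(q[:,0]<.13)&(abs(q[:,1])<.045)
        if it==0: fl=(abs(q[:,2])<.012)&(q[:,0]>.03)&(q[:,0]<.13)&(abs(q[:,1])<.045)
        f=lambda v:((X[fl]-frame(v[0],v[1],0)[1])@frame(v[0],v[1],0)[0])[:,2]
        # free plane
        A=np.c_[X[fl][:,:2],np.ones(fl.sum())];co=np.linalg.lstsq(A,X[fl][:,2],rcond=None)[0]
        r=least_squares(f,[yaw,ox],loss="soft_l1",f_scale=.002)
        yaw,oxx=r.x
        # edges: y symmetrical using outline of points high up chute
        t=oxx+0; # plane passes line; move o along lateral to oy
        oc=np.array([oxx,0])+oy*np.array([0,1])/1
        # point on line z=.078 : x*cos+y*sin=oxx*cos
        ox=oxx-oy*np.tan(yaw)
        R,o=frame(yaw,ox,oy); q=(X-o)@R
        s=(q[:,0]>.065)&(q[:,0]<.13)&(abs(q[:,2])<.02)&(abs(q[:,1])<.075)
        lo,hi=np.percentile(q[s,1],[1,99]); mid=(lo+hi)/2
        oy+=mid*np.cos(yaw); ox-=mid*np.sin(yaw)
    print(k,"yaw",np.degrees(yaw),"o",ox,oy,"w",hi-lo,"n",fl.sum(),"resid",np.std(f(r.x)),"slope",np.degrees(np.arctan(np.hypot(*co[:2]))),"yawfree",np.degrees(np.arctan2(co[1],co[0])))
    R,o=frame(yaw,ox,oy); q=(X-o)@R
    s=abs(q[:,1])<.06
    print(" q0 pct",np.percentile(q[:,0],[0.5,2,98,99.5]))
    mk=np.load(f"pics/m_{k}_key_bow.npy") if k=="scene" else None
    from os.path import exists
    W=cloud(k,np.load(f"pics/{k}0.npy")); u=((W-o)@R)
    kk=(u[...,2]>.070)&(u[...,2]<.12)&(abs(u[...,0]+.05)<.06)&(abs(u[...,1])<.05)
    print(" key n",kk.sum(),np.percentile(u[kk],[1,50,99],axis=0).round(4).tolist(), cv2.minAreaRect((u[kk][:,:2]*1000).astype(np.float32)))
    cs=(abs(u[...,2]-.065)<.004)&(abs(u[...,0]+.05)<.05)&(abs(u[...,1])<.05)
    print(" case",cs.sum(),np.percentile(u[cs],[1,50,99],axis=0).round(4).tolist())
E
```

```text
scene yaw 11.816389773239576 o 0.6128654637882557 -0.003608570353657368 w 0.11461857989618593 n 998 resid 0.00175767565228653 slope 31.67074475367536 yawfree 11.91198338720806
 q0 pct [-0.12955837 -0.12391863  0.12720588  0.13222939]
 key n 233 [[-0.0862, -0.0048, 0.0731], [-0.0624, 0.0027, 0.0983], [-0.0401, 0.0059, 0.1165]] ((-63.159427642822266, 1.2826285362243652), (13.178512573242188, 49.41141128540039), 88.50421142578125)
 case 241 [[-0.0815, -0.0222, 0.0612], [-0.046, 0.0082, 0.0648], [-0.023, 0.0229, 0.0684]]
top yaw 11.756184252865536 o 0.616382119637 -0.0025884554764933378 w 0.11211421937154675 n 1606 resid 0.0017609588936849765 slope 31.842237308259417 yawfree 11.72832996318006
 q0 pct [-0.12651698 -0.12132015  0.13216146  0.13529003]
 key n 133 [[-0.0854, -0.0068, 0.073], [-0.0546, 0.0001, 0.1083], [-0.0364, 0.0054, 0.1173]] ((-61.463958740234375, -1.5015554428100586), (15.188374519348145, 49.66773986816406), 84.06688690185547)
 case 371 [[-0.0803, -0.024, 0.0615], [-0.0446, 0.0023, 0.0649], [-0.0208, 0.0212, 0.0687]]
```

```bash
cat >> h.py <<'E'
A=np.radians(32)
def frame(yaw=np.radians(11.8),ox=.6145,oy=-.003):
    cy,sy=np.cos(yaw),np.sin(yaw); f=np.array([cy,sy,0]);l=np.array([-sy,cy,0]);u=np.array([0,0,1.])
    return np.stack([np.cos(A)*f+np.sin(A)*u,l,-np.sin(A)*f+np.cos(A)*u],1),np.array([ox,oy,.078])
TR,TO=frame()
def T2W(v): return TO+TR@(np.array(v)/1000.)
def W2T(X): return (np.asarray(X)-TO)@TR*1000
E
python3 - <<'E'
from h import *
outs=[]
for k,o in (("scene",(0.6129,-.0036)),("top",(.6164,-.0026))):
    R,O=frame(np.radians(11.8),*o)
    W=cloud(k,np.load(f"pics/{k}0.npy")); u=(W-O)@R*1000
    kk=(u[...,2]>72)&(u[...,2]<125)&(abs(u[...,0]+50)<60)&(abs(u[...,1])<15)
    q=u[kk]; r=cv2.minAreaRect(q[:,[0,2]].astype(np.float32)); print(k,r)
    for z in range(70,120,6):
        s=abs(q[:,2]-z)<3
        if s.sum()>3: print(z,s.sum(),q[s,0].min().round(1),q[s,0].max().round(1),np.median(q[s,1]).round(1))
    # vial
    m=np.load(f"pics/m_{k}_vial_cap.npy"); X=W[m]; X=X[X[:,2]>.012]
    mu=X.mean(0); w,v=np.linalg.eigh(np.cov(X[:,:2].T)); d=v[:,1]; d*=np.sign(d[0])
    t=(X[:,:2]-mu[:2])@d; n=np.array([-d[1],d[0]]); s=(X[:,:2]-mu[:2])@n
    c=mu[:2]+d*(np.percentile(t,1)+np.percentile(t,99))/2
    top=X[X[:,2]>.019]
    print("vial",c,"yaw",np.degrees(np.arctan2(d[1],d[0])),np.ptp(t),np.percentile(s,[2,98]),"ridge offs",np.median((top[:,:2]-c)@n))
    img=cv2.imread(f"pics/{k}0.png"); cr=img[150:230,260:380] if k=="scene" else img[80:220,280:400]
    outs.append(cv2.resize(cr,None,fx=4 if k=="top" else 5,fy=4 if k=="top" else 5,interpolation=cv2.INTER_CUBIC))
cv2.imwrite("pics/c1.png",outs[0]);cv2.imwrite("pics/c2.png",outs[1])
E
```

```text
scene ((-62.4683837890625, 94.27101135253906), (45.19054412841797, 41.538360595703125), 12.394219398498535)
76 22 -78.6 -50.4 3.2
82 21 -82.3 -40.1 3.0
88 30 -84.1 -38.5 2.6
94 30 -84.0 -38.7 3.5
100 35 -85.9 -42.4 3.1
106 42 -88.0 -42.6 2.7
112 42 -82.8 -43.0 1.3
118 8 -63.5 -46.6 1.0
vial [0.47894292 0.26534722] yaw -33.68774328720505 0.09644362473373683 [-0.00953643  0.00963213] ridge offs -0.000220094568466354
top ((-59.74488067626953, 93.87507629394531), (44.69808578491211, 44.87242889404297), 15.786253929138184)
76 9 -73.1 -51.0 4.0
88 11 -75.1 -36.3 1.5
94 12 -70.4 -36.3 2.1
100 13 -84.0 -38.5 0.1
106 26 -86.4 -41.2 -0.4
112 45 -81.3 -41.7 -1.1
118 14 -57.4 -44.0 -0.9
vial [0.48369895 0.26482706] yaw -32.88932082861046 0.09562205683264742 [-0.00906055  0.01080625] ridge offs 0.0003312734181829094
```

View pics/c1.png

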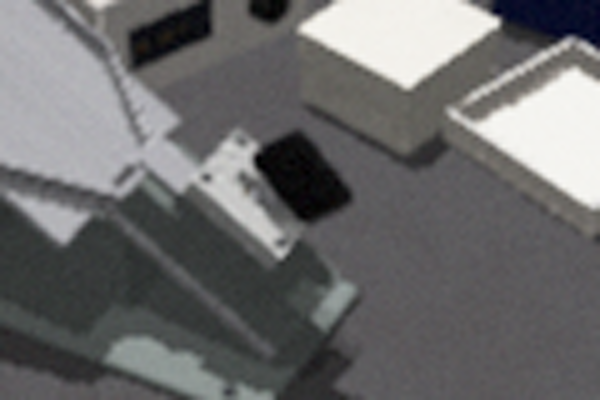

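View pics/c2.png

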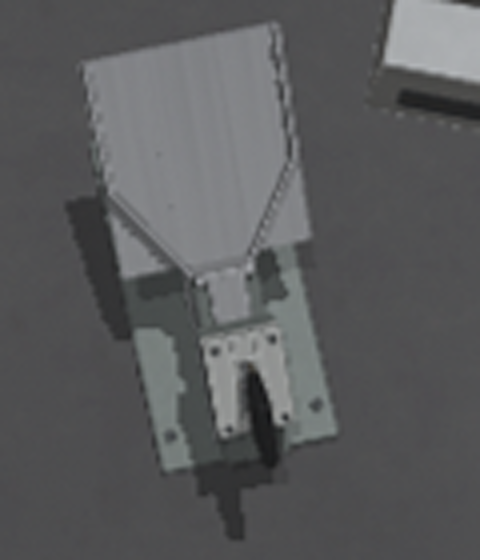

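```bash
python3 -m pendant '{"offset":[[0,20,30],[15,70,60],[45,120,60],[75,170,60],[105,220,60],[135,270,60],[165,320,60],[195,370,60],[225,420,60],[255,470,60],[286,520,60]],"delta_rot":[[0,0,0],[0,0,0],[0,0,0],[0,0,0],[0,0,0],[0,0,0],[0,0,0],[0,0,0],[0,0,0],[0,0,0],[0,0,0]]}' 0.6 30; python3 - <<'E'
from h import *
s=get_state(); print(s["qpos"],s["ee_pos"],s["ee_rot"],s["clock"])
E
```

```text
clock: 2.38
ee_pos: [0.4304, -0.0607, 0.3137]
ee_rot: [[-0.971, 0.001, 0.24], [-0.24, -0.0, -0.971], [-0.001, -1.0, 0.001]]
force: [0.3, -0.9, -0.6]
finger_gap: 0.0518
[-1.39990471e-01 -1.97560971e-02 -3.01003054e-01  1.28834073e+00
 -2.70145838e-04  2.75960873e+00] [ 0.43044659 -0.06073944  0.31369456] [[-9.70861644e-01  1.15911995e-03  2.39637905e-01]
 [-2.39638534e-01 -4.36148807e-04 -9.70862082e-01]
 [-1.02082782e-03 -9.99999233e-01  7.01209953e-04]] 2.375
```

```bash
cat >> h.py <<'E'
from scipy.spatial.transform import Rotation as Ro
def toolR(lean_deg=0,turn=0.0):
    # key/vial frame: turned by 'turn' rad about z_t, then leaning towards its own -x
    K=TR@Ro.from_euler('z',turn).as_matrix()@Ro.from_euler('y',-lean_deg,degrees=True).as_matrix()
    kz=K[:,2]; z=K[:,1]; y=-kz; return np.stack([np.cross(y,z),y,z],1),K
def go(P,R,show=True):
    s=get_state(); d=(np.array(P)-s["ee_pos"])*1000
    rv=np.degrees(Ro.from_matrix(R@np.array(s["ee_rot"]).T).as_rotvec())
    print("offset",d.round(1),"rot",rv.round(2),"ang",np.linalg.norm(rv).round(1)); return d,rv
E
python3 - <<'E'
from h import *
R,K=toolR(8)
g=T2W((-59,1,93))+.003*K[:,2]
print("grasp TCP",g,R.round(3).tolist())
go(g+.1*K[:,2],R)
R1=Ro.from_euler('z',120,degrees=True).as_matrix()@get_state()["ee_rot"]
print(np.degrees(Ro.from_matrix(R@R1.T).as_rotvec()))
E
```

```text
grasp TCP [ 0.5151894  -0.02272548  0.12790137] [[0.75, 0.629, -0.204], [0.157, 0.131, 0.979], [0.643, -0.766, 0.0]]
offset [  21.8   24.9 -109.2] rot [-59.48 -13.49 167.27] ang 178.0
[-12.36303828 -39.88302988  55.46011257]
```

```bash
python3 -m pendant '{"offset":[[0,0,0],[0,0,0],[0,0,0],[0,0,0],[0,0,0],[0,0,0],[0,0,0],[0,0,0],[0,0,0],[0,0,0],[0,0,0],[0,0,0]],"delta_rot":[[0,0,10],[0,0,20],[0,0,30],[0,0,40],[0,0,50],[0,0,60],[0,0,70],[0,0,80],[0,0,90],[0,0,100],[0,0,110],[0,0,120]]}'; python3 - <<'E'
from h import *
print(get_state()["qpos"])
R,K=toolR(8)
g=T2W((-59,1,93))+.003*K[:,2]
go(g+.08*K[:,2],R)
E
```

```text
clock: 3.88
ee_pos: [0.4304, -0.0607, 0.3138]
ee_rot: [[0.697, 0.0, 0.717], [-0.717, 0.001, 0.697], [-0.001, -1.0, 0.001]]
force: [-0.3, -0.3, -0.3]
finger_gap: 0.0511
[-1.41016001e-01 -1.86794397e-02 -2.99643171e-01  1.28992417e+00
  1.22112129e-03  6.58432695e-01]
offset [  34.4   27.5 -124.6] rot [-12.25 -39.88  55.14] ang 69.1
```

```bash
python3 -m pendant '{"offset":[[0,5,0],[0,10,0],[0,15,0],[5,20,-10],[15,25,-40],[25,27,-80],[34,27,-115],[34,27,-125],[34,27,-125]],"delta_rot":[[-1.75,-5.7,7.9],[-3.5,-11.4,15.8],[-5.25,-17.1,23.6],[-7,-22.8,31.5],[-8.75,-28.5,39.4],[-10.5,-34.2,47.3],[-12.25,-39.9,55.1],[-12.25,-39.9,55.1],[-12.25,-39.9,55.1]]}' ; python3 - <<'E'
from h import *
print(get_state()["qpos"])
R,K=toolR(8)
g=T2W((-59,1,93))+.003*K[:,2]
go(g,R)
p,d=camera("scene"); cv2.imwrite("pics/s1.png",cv2.resize(p[110:270,220:420,::-1],None,fx=4,fy=3.7))
p,d=camera("top"); cv2.imwrite("pics/t1.png",cv2.resize(p[80:240,260:420,::-1],None,fx=3.7,fy=3.7))
E
```

```text
clock: 5.0
ee_pos: [0.4738, -0.0387, 0.2014]
ee_rot: [[0.765, 0.61, -0.208], [0.157, 0.137, 0.978], [0.625, -0.781, 0.009]]
force: [-1.4, -1.2, 0.3]
finger_gap: 0.0515
[-0.27620252 -0.32271587 -1.02529593  0.25467242  0.30230546 -0.38606251]
offset [ 41.4  16.  -73.5] rot [-0.22 -1.39 -0.2 ] ang 1.4
```

View pics/s1.png

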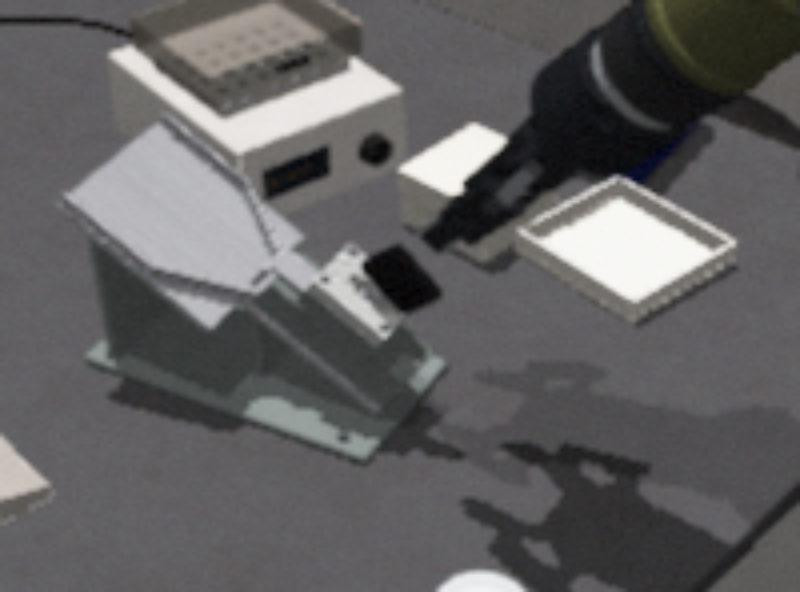

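View pics/t1.png

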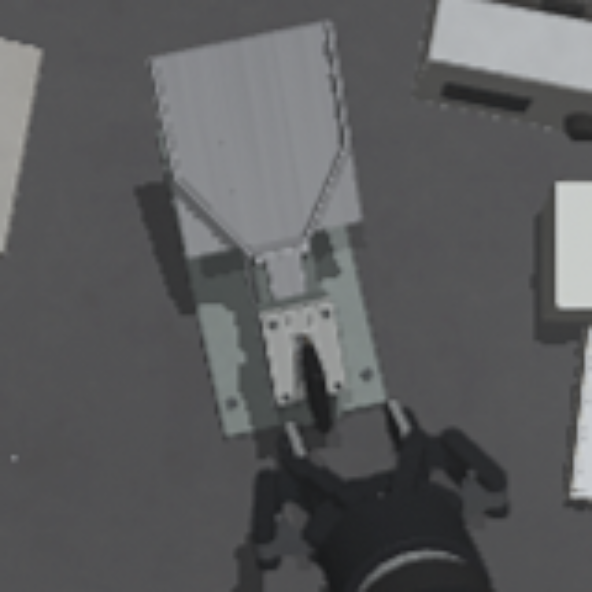

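```bash
python3 - <<'E'
from h import *
s=get_state();p=np.array(s["ee_pos"]);R=np.array(s["ee_rot"])
tips=[p+R@[0,.012,sg*s["finger_gap"]/2] for sg in(1,-1)]
print("top crop",(proj("top",tips)-[260,80])*3.7,"key centre",(proj("top",[T2W((-59,1,93)),T2W((-62,1,112)),T2W((-50,0,65))])-[260,80])*3.7)
print("scene crop",(proj("scene",tips)-[220,110])*[4,3.7],(proj("scene",[T2W((-59,1,93)),T2W((-50,0,65))])-[220,110])*[4,3.7])
print(W2T(p))
E
```

```text
top crop [[297.94760902 438.27300784]
 [385.45602806 418.8867007 ]] key centre [[308.76960759 384.62155364]
 [314.782101   401.11188003]
 [300.66413435 354.34576452]]
scene crop [[431.01701023 230.36113717]
 [471.15545264 187.43332811]] [[390.87487224 277.82164506]
 [360.91609118 288.45786366]]
[-57.06750935  -5.73762332 181.90900834]
```

```bash
python3 -m pendant '{"offset":[[4,8,-10],[12,11,-25],[22,14,-45],[32,15,-62],[41,15,-74],[41,15,-74],[41,15,-74]],"delta_rot":[[0,-0.5,0],[0,-1,0],[-0.2,-1.4,-0.2],[-0.2,-1.4,-0.2],[-0.2,-1.4,-0.2],[-0.2,-1.4,-0.2],[-0.2,-1.4,-0.2]]}' ; python3 - <<'E'
from h import *
s=get_state();print(s["qpos"],W2T(s["ee_pos"]),s["wrist_torque"])
R,K=toolR(8)
g=T2W((-59,0,93))+.003*K[:,2]
go(g,R)
p,d=camera("scene"); cv2.imwrite("pics/s2.png",cv2.resize(p[130:250,240:400,::-1],None,fx=5,fy=5))
E
```

```text
clock: 5.98
ee_pos: [0.5338, -0.0287, 0.1432]
ee_rot: [[0.767, 0.606, -0.214], [0.162, 0.14, 0.977], [0.621, -0.784, 0.009]]
force: [-0.8, -0.9, 0.3]
finger_gap: 0.0512
[-0.20422928 -0.08836003 -1.02457533  0.01012298  0.26242691 -0.33128295] [-36.88726216  -8.68986403  99.90046272] [-0.16801153  0.59951677 -0.02830392]
offset [-18.4   5.  -15.3] rot [-0.16 -1.66 -0.54] ang 1.8
```

View pics/s2.png

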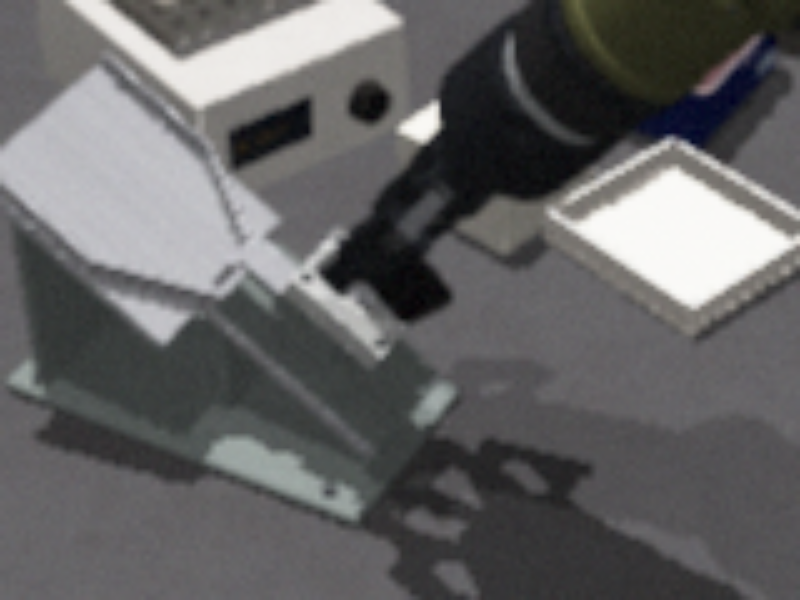

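The pose with the 8° lean runs into joint 3's lower limit. I'll fit simple kinematics from the logged states to pick a reachable tilt.

```bash
cat > kin.py <<'E'
import numpy as np
from scipy.optimize import least_squares
from scipy.spatial.transform import Rotation as Ro
D=[([-1.329,.314,-.048,1.21,0,1.571],[.144,-.582,.252]),
([-.13999,-.019756,-.301,1.28834,-.00027,2.7596],[.43045,-.06074,.31369]),
([-.27620,-.32272,-1.0253,.25467,.30231,-.38606],[.4738,-.0387,.2014]),
([-.204229,-.08836,-1.024575,.010123,.262427,-.331283],[.5338,-.0287,.1432])]
def fk(q,p):
    r0,z0,a,b,c,e,L=p
    E=np.array([r0+a*np.sin(q[1]),0,z0+a*np.cos(q[1])])
    el=q[2]-q[1]; F=np.array([np.cos(el),0,np.sin(el)]);U=np.array([-np.sin(el),0,np.cos(el)])
    W=E+b*F+c*U
    B=Ro.from_euler('y',-(el-q[3])).as_matrix() # x forward dir at elevation el-q4
    S=SG
    t=B@(Ro.from_euler('z',S*q[4]).as_matrix()@[L,0,0]+np.array([e,0,0]))
    Z=Ro.from_euler('z',q[0]).as_matrix()
    Rt=Z@B@Ro.from_euler('z',S*q[4]).as_matrix()  # x col= tool y direction
    # roll: q6=0 -> tool z lateral
    A=Ro.from_euler('x',q[5]).as_matrix()
    T=Rt@A; # tool y = T x; tool z = T y ; tool x = T z
    return Z@(W+t),np.stack([T[:,2],T[:,0],T[:,1]],1)
SG=1
def fit():
    global SG
    best=None
    for SG_ in(1,-1):
        SG=SG_
        f=lambda p:np.r_[np.concatenate([fk(q,p)[0]-x for q,x in D])*1000,(p-[0,.3,.4,.4,0,.1,.2])*.3]
        r=least_squares(f,[0,.3,.4,.4,0,.1,.2])
        if best is None or r.cost<best[0]: best=(r.cost,SG_,r.x,r.fun[:12])
    SG=best[1]; return best
E
python3 - <<'E'
import kin,numpy as np
b=kin.fit(); print(b)
for q,x in kin.D: print(kin.fk(q,b[2])[1].round(3).tolist())
E
```

```text
(np.float64(0.1804376999040843), 1, array([-0.00099598,  0.28635333,  0.52244341,  0.44207455,  0.07450806,
        0.13515645,  0.30895765]), array([-0.41681097, -0.20074704,  0.25907591, -0.10589814,  0.01523988,
       -0.22647628,  0.08510227, -0.01167552, -0.03175829, -0.07291649,
        0.00874644, -0.00084012]))
[[-0.971, -0.0, 0.239], [-0.239, 0.001, -0.971], [0.0, -1.0, -0.001]]
[[-0.971, 0.001, 0.24], [-0.24, -0.0, -0.971], [-0.001, -1.0, 0.001]]
[[0.765, 0.61, -0.208], [0.157, 0.137, 0.978], [0.625, -0.781, 0.009]]
[[0.767, 0.606, -0.214], [0.162, 0.14, 0.977], [0.621, -0.784, 0.009]]
```

```bash
cat >> kin.py <<'E'
P=fit()[2]
LO=np.array([-2.67,-.69,-1.02,-2.08,-1.42,-3.14]);HI=np.array([2.67,1.73,1.25,2.16,1.45,3.14])
def ik(pos,R,q0):
    f=lambda q:np.r_[(fk(q,P)[0]-pos)*1000,Ro.from_matrix(fk(q,P)[1]@R.T).as_rotvec()*300]
    r=least_squares(f,np.clip(q0,LO+.01,HI-.01),bounds=(LO,HI)); return r.x,np.abs(r.fun).max()
E
python3 - <<'E'
from h import *; import kin
q0=np.array(kin.D[3][0])
def pose(turn,lean,cx,cz,dl):
    # key turned, key lean; tool leaned dl relative to slope normal (neg = toward +x)
    K=TR@Ro.from_euler('z',turn).as_matrix()
    c=T2W((-50,0,65))+K@(np.array([cx,0,cz-65])/1000)
    R,_=toolR(dl,turn)
    return c-.003*R[:,1],R
for dl in(8,4,0,-4,-8,-12,-16):
    print("grasp lean",dl,[ (np.round(kin.ik(*pose(0,0,cx,93,dl),q0)[1],1)) for cx in(-9,-4,0,5)])
for dl in(0,-8,-16,-24):
    for cx in(0,8):
        print("turned",dl,cx,[(t,np.round(e,1),q.round(2).tolist() if e>2 or t==-1.3 else '') for t in(-.3,-.6,-.9,-1.1,-1.3) for q,e in[kin.ik(*pose(t,0,cx,93,dl),q0)]])
E
```

```text
grasp lean 8 [np.float64(17.9), np.float64(15.9), np.float64(14.3), np.float64(12.2)]
grasp lean 4 [np.float64(4.8), np.float64(2.8), np.float64(1.1), np.float64(0.0)]
grasp lean 0 [np.float64(0.0), np.float64(0.0), np.float64(0.0), np.float64(0.0)]
grasp lean -4 [np.float64(0.0), np.float64(0.0), np.float64(0.0), np.float64(0.0)]
grasp lean -8 [np.float64(0.0), np.float64(0.0), np.float64(0.0), np.float64(0.0)]
grasp lean -12 [np.float64(0.0), np.float64(0.0), np.float64(0.0), np.float64(0.0)]
grasp lean -16 [np.float64(0.0), np.float64(0.0), np.float64(0.0), np.float64(0.0)]
turned 0 0 [(-0.3, np.float64(0.0), ''), (-0.6, np.float64(0.0), ''), (-0.9, np.float64(0.0), ''), (-1.1, np.float64(0.0), ''), (-1.3, np.float64(0.0), [-0.15, -0.07, -0.96, 0.15, 0.19, 0.99])]
turned 0 8 [(-0.3, np.float64(0.0), ''), (-0.6, np.float64(0.0), ''), (-0.9, np.float64(0.0), ''), (-1.1, np.float64(0.0), ''), (-1.3, np.float64(0.0), [-0.17, -0.06, -0.95, 0.16, 0.2, 0.98])]
turned -8 0 [(-0.3, np.float64(0.0), ''), (-0.6, np.float64(0.0), ''), (-0.9, np.float64(0.0), ''), (-1.1, np.float64(0.0), ''), 
[... 337 characters left out ...]
 np.float64(0.0), ''), (-1.1, np.float64(0.0), ''), (-1.3, np.float64(0.0), [-0.31, 0.07, -0.77, 0.44, 0.47, 0.77])]
turned -16 8 [(-0.3, np.float64(0.0), ''), (-0.6, np.float64(0.0), ''), (-0.9, np.float64(0.0), ''), (-1.1, np.float64(0.0), ''), (-1.3, np.float64(0.0), [-0.33, 0.08, -0.76, 0.45, 0.47, 0.76])]
turned -24 0 [(-0.3, np.float64(0.0), ''), (-0.6, np.float64(0.0), ''), (-0.9, np.float64(0.0), ''), (-1.1, np.float64(0.0), ''), (-1.3, np.float64(0.0), [-0.37, 0.18, -0.66, 0.6, 0.57, 0.65])]
turned -24 8 [(-0.3, np.float64(0.0), ''), (-0.6, np.float64(0.0), ''), (-0.9, np.float64(0.0), ''), (-1.1, np.float64(0.0), ''), (-1.3, np.float64(0.0), [-0.38, 0.18, -0.64, 0.61, 0.57, 0.64])]
```

```bash
python3 - <<'E'
from h import *; import kin
s=get_state()
R,K=toolR(0); g=T2W((-57,0,94))+.003*K[:,2]
go(g,R); q,e=kin.ik(g,R,s["qpos"]); print(q.round(3),e)
for b in(.04,.08,.12): print(b,kin.ik(g+b*K[:,2],R,s["qpos"])[1])
E
```

```text
offset [-17.1   5.5 -13.5] rot [-1.83  6.21 -0.49] ang 6.5
[-0.158 -0.078 -0.973  0.147  0.19  -0.313] 1.1102230246251565e-13
0.04 1.6653345369377348e-13
0.08 1.1102230246251565e-13
0.12 1.6653345369377348e-13
```

```bash
python3 -m pendant '{"offset":[[-6,2,-2],[-12,4,-7],[-17,5.5,-13.5],[-17,5.5,-13.5],[-17,5.5,-13.5]],"delta_rot":[[-0.9,3.1,-0.2],[-1.8,6.2,-0.5],[-1.8,6.2,-0.5],[-1.8,6.2,-0.5],[-1.8,6.2,-0.5]]}' ; python3 - <<'E'
from h import *
s=get_state();print(s["qpos"],W2T(s["ee_pos"]),s["wrist_torque"],s["force"])
R,K=toolR(0); g=T2W((-57,0,94))+.003*K[:,2]
go(g,R)
p,d=camera("scene"); cv2.imwrite("pics/s3.png",cv2.resize(p[130:250,240:400,::-1],None,fx=5,fy=5))
p,d=camera("top"); cv2.imwrite("pics/t3.png",cv2.resize(p[120:220,280:400,::-1],None,fx=6,fy=6))
E
```

```text
clock: 6.65
ee_pos: [0.5165, -0.0235, 0.1298]
ee_rot: [[0.83, 0.519, -0.204], [0.173, 0.109, 0.979], [0.53, -0.848, 0.001]]
force: [0.4, 1.1, 0.9]
finger_gap: 0.0512
[-0.15892735 -0.07828625 -0.97497446  0.14534309  0.19059417 -0.31251144] [-5.74458322e+01 -4.99170383e-02  9.69834397e+01] [-0.08887108  0.53441075 -0.03321554] [0.38181045 1.06486325 0.85722513]
offset [0.4 0.1 0.3] rot [-0.04  0.02  0.03] ang 0.0
```

View pics/s3.png

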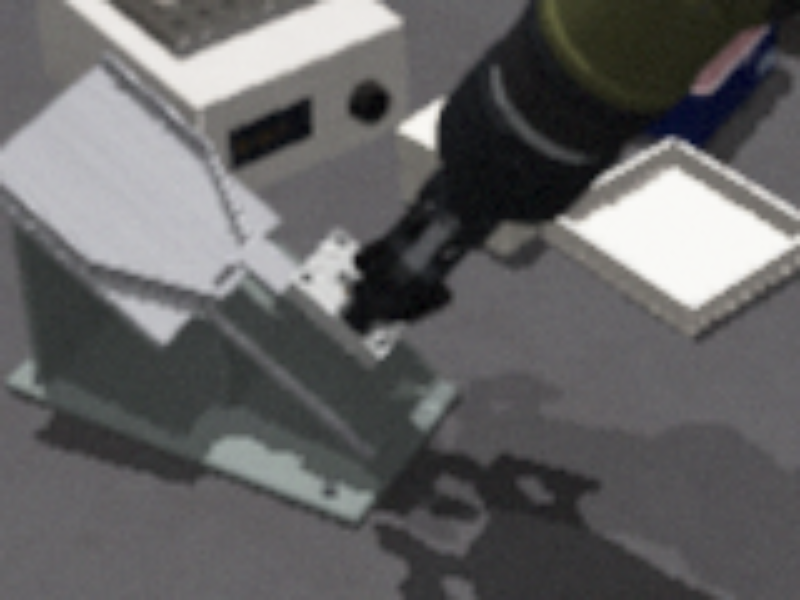

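View pics/t3.png

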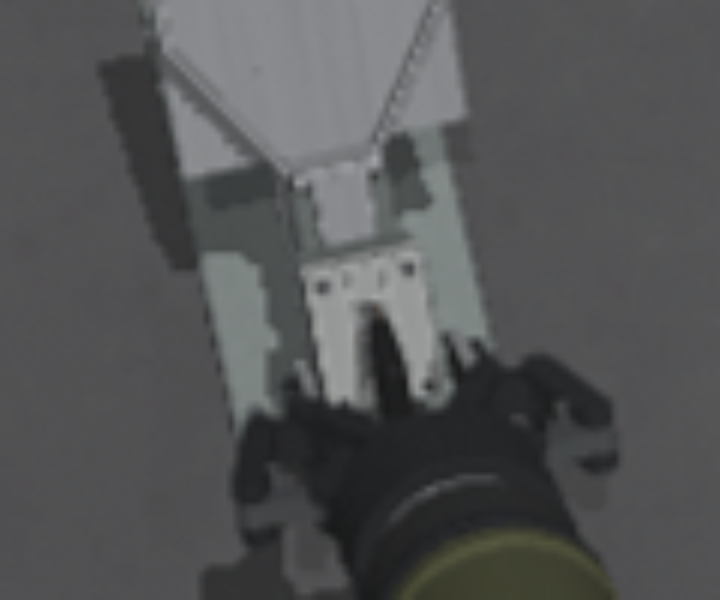

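```bash
python3 -m pendant '{"offset":[[0,0,0],[0,0,0],[0,0,0],[0,0,0],[0,0,0],[0,0,0],[0,0,0],[0,0,0]],"delta_rot":[[0,0,0],[0,0,0],[0,0,0],[0,0,0],[0,0,0],[0,0,0],[0,0,0],[0,0,0]]}' 0 30; python3 - <<'E'
from h import *
s=get_state();print(s["finger_gap"],W2T(s["ee_pos"]),s["wrist_torque"],s["force"], TR.T@s["wrist_torque"])
p,d=camera("scene"); cv2.imwrite("pics/s4.png",cv2.resize(p[130:250,240:400,::-1],None,fx=5,fy=5))
E
```

```text
clock: 7.75
ee_pos: [0.5179, -0.0253, 0.1312]
ee_rot: [[0.829, 0.521, -0.201], [0.172, 0.105, 0.979], [0.532, -0.847, -0.003]]
force: [-3.4, -4.8, 7.5]
finger_gap: 0.0098
0.00977232698758902 [-55.84370129  -2.04612255  97.57310925] [-1.11569902  0.43589915 -0.62393088] [-3.36136494 -4.80685862  7.52039307] [-1.18120974  0.65484351  0.00237595]
```

View pics/s4.png

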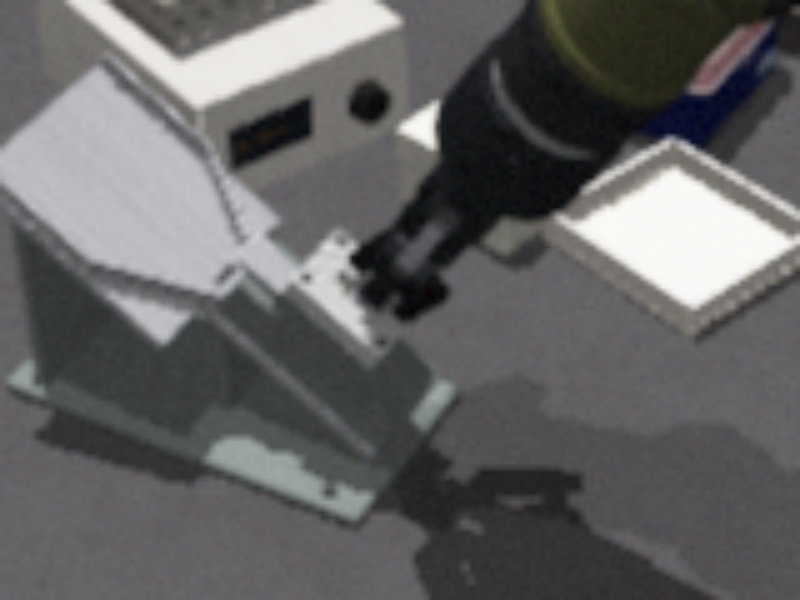

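```bash
python3 -m pendant '{"offset":[[2.5,0,1.5],[5,0,3],[5,0,3],[5,0,3]],"delta_rot":[[-0.6,2.9,0],[-1.2,5.9,0],[-1.2,5.9,0],[-1.2,5.9,0]]}'; cat > st.py <<'E'
from h import *
s=get_state();R=np.array(s["ee_rot"])
k=TR.T@R; # tool in throat frame
yaw=np.arctan2(-k[0,2],k[1,2])
print("t",s["clock"],"gap",round(s["finger_gap"],4),"T",W2T(s["ee_pos"]).round(1),"forceT",(TR.T@s["force"]).round(1),"torqT",(TR.T@s["wrist_torque"]).round(2),"turn",yaw.round(3),"toolaxis",k[:,1].round(3),"q",np.round(s["qpos"],2))
E
python3 st.py
```

```text
clock: 8.3
ee_pos: [0.5228, -0.0249, 0.1339]
ee_rot: [[0.879, 0.432, -0.202], [0.182, 0.087, 0.979], [0.441, -0.898, -0.002]]
force: [-0.6, 0.8, 0.1]
finger_gap: 0.0096
t 8.3 gap 0.0096 T [-50.3  -2.7  97.4] forceT [-0.3  0.9  0.4] torqT [ 0.41  0.43 -0.04] turn -0.001 toolaxis [-0.102 -0.003 -0.995] q [-0.13 -0.03 -0.86  0.31  0.14 -0.3 ]
```

```bash
python3 -m pendant '{"offset":[[0,0,0],[0,0,0],[0,0,0],[0,0,0]],"delta_rot":[[2.59,0.54,-4.24],[5.19,1.08,-8.48],[7.78,1.63,-12.72],[7.78,1.63,-12.72]]}'; python3 st.py
```

```text
clock: 8.8
ee_pos: [0.5226, -0.0244, 0.1339]
ee_rot: [[0.903, 0.43, 0.018], [-0.075, 0.115, 0.991], [0.423, -0.896, 0.136]]
force: [-1.1, 3.7, 1.4]
finger_gap: 0.0095
t 8.8 gap 0.0095 T [-50.4  -2.2  97.4] forceT [0.5 3.8 1.3] torqT [ 0.83  0.42 -0.08] turn -0.262 toolaxis [-0.098  0.025 -0.995] q [-0.15 -0.03 -0.86  0.32  0.18 -0.06]
```

```bash
python3 -m pendant '{"offset":[[0,0,0],[0,0,0],[0,0,0],[0,0,0],[0,0,0],[0,0,0]],"delta_rot":[[3.6,0.8,-5.9],[7.3,1.5,-11.9],[10.9,2.3,-17.8],[14.5,3.0,-23.7],[15.6,3.25,-25.4],[15.6,3.25,-25.4]]}'; python3 st.py
```

```text
clock: 9.55
ee_pos: [0.5225, -0.0241, 0.1339]
ee_rot: [[0.782, 0.442, 0.44], [-0.554, 0.166, 0.816], [0.287, -0.882, 0.374]]
force: [0.4, 4.4, 1.2]
finger_gap: 0.0098
t 9.55 gap 0.0098 T [-50.4  -1.8  97.4] forceT [1.8 4.3 0.3] torqT [0.98 0.26 0.06] turn -0.783 toolaxis [-0.072  0.072 -0.995] q [-0.19 -0.02 -0.86  0.3   0.25  0.42]
```

```bash
python3 -m pendant '{"offset":[[0,0,0],[0,0,0],[0,0,0],[0,0,0]],"delta_rot":[[2.1,0.4,-3.4],[4.2,0.9,-6.8],[5.2,1.1,-8.5],[5.2,1.1,-8.5]]}'; python3 st.py;  python3 -m pendant '{"offset":[[0,0,0],[0,0,0]],"delta_rot":[[1.04,0.22,-1.7],[1.04,0.22,-1.7]]}' >/dev/null; python3 st.py
```

```text
clock: 10.05
ee_pos: [0.5225, -0.024, 0.1339]
ee_rot: [[0.695, 0.451, 0.56], [-0.685, 0.18, 0.706], [0.217, -0.874, 0.434]]
force: [-0.2, 3.6, 0.2]
finger_gap: 0.0095
t 10.05 gap 0.0095 T [-50.4  -1.7  97.4] forceT [ 0.5  3.6 -0.1] torqT [ 0.77  0.35 -0.  ] turn -0.957 toolaxis [-0.058  0.084 -0.995] q [-0.2  -0.02 -0.87  0.29  0.27  0.58]
t 10.3 gap 0.0097 T [-50.4  -1.7  97.4] forceT [ 0.6  3.8 -0.5] torqT [0.78 0.31 0.  ] turn -0.992 toolaxis [-0.055  0.086 -0.995] q [-0.21 -0.03 -0.87  0.29  0.27  0.62]
```

```bash
for i in 1 2; do python3 -m pendant '{"offset":[[0,0,0],[0,0,0]],"delta_rot":[[1.04,0.22,-1.7],[1.04,0.22,-1.7]]}' >/dev/null; python3 st.py; done
```

```text
t 10.55 gap 0.0095 T [-50.4  -1.7  97.4] forceT [1.2 2.9 0.1] torqT [0.8  0.24 0.05] turn -1.027 toolaxis [-0.052  0.088 -0.995] q [-0.21 -0.03 -0.88  0.28  0.28  0.65]
t 10.8 gap 0.0097 T [-50.4  -1.7  97.4] forceT [ 0.2  3.5 -0.4] torqT [0.81 0.3  0.01] turn -1.063 toolaxis [-0.049  0.09  -0.995] q [-0.21 -0.03 -0.88  0.28  0.28  0.68]
```

```bash
for i in 1 2; do python3 -m pendant '{"offset":[[0,0,0],[0,0,0]],"delta_rot":[[1.04,0.22,-1.7],[1.04,0.22,-1.7]]}' >/dev/null; python3 st.py; done
```

```text
t 11.05 gap 0.0093 T [-50.4  -1.7  97.4] forceT [0.5 3.6 0. ] torqT [0.77 0.24 0.04] turn -1.098 toolaxis [-0.046  0.091 -0.995] q [-0.21 -0.03 -0.88  0.28  0.29  0.72]
t 11.3 gap 0.0097 T [-50.4  -1.7  97.4] forceT [ 0.2  4.1 -0. ] torqT [ 0.88  0.29 -0.  ] turn -1.134 toolaxis [-0.042  0.093 -0.995] q [-0.22 -0.03 -0.88  0.27  0.29  0.75]
```

```bash
python3 - <<'E'
from h import *
p,d=camera("scene"); cv2.imwrite("pics/s5.png",cv2.resize(p[130:250,240:400,::-1],None,fx=5,fy=5))
p,d=camera("top"); cv2.imwrite("pics/t5.png",cv2.resize(p[120:220,280:400,::-1],None,fx=6,fy=6))
E
```

```text
(no output)
```

View pics/s5.png

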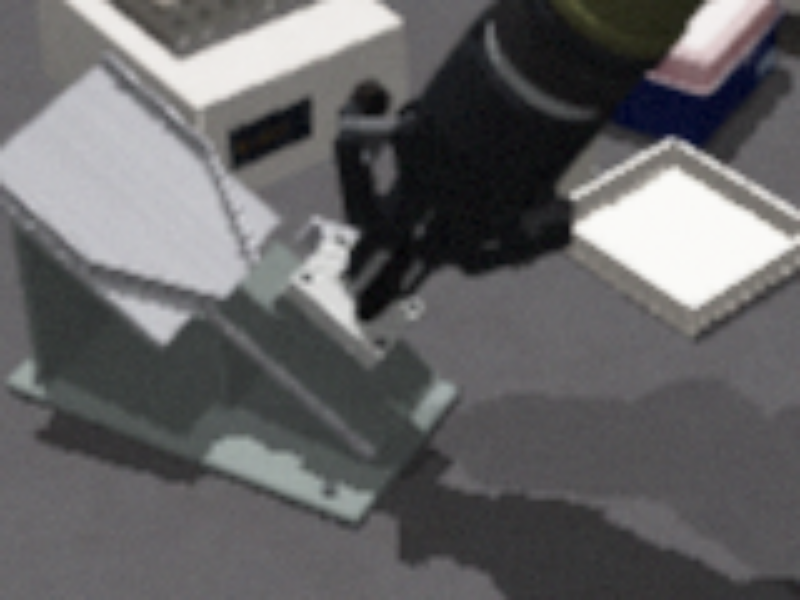

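View pics/t5.png

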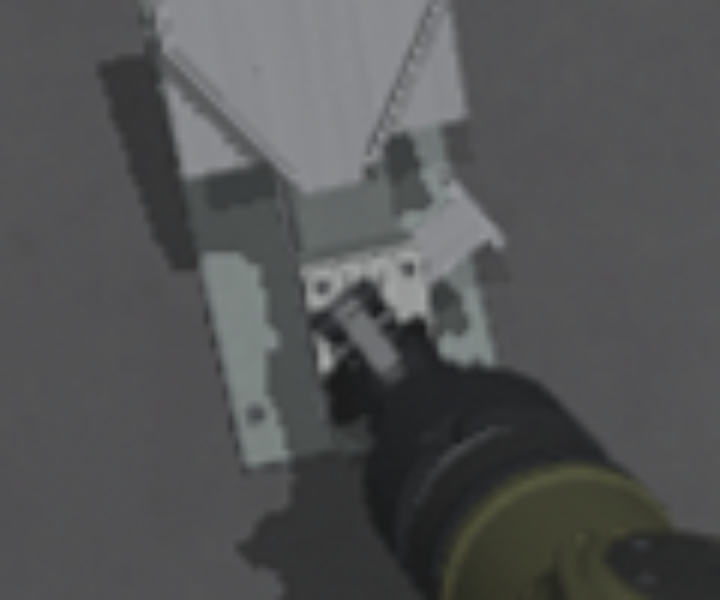

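The shutter plate has swung to the -y side, at (455,230) in the top crop, and the throat at (345,200) is open. I'll keep turning in small steps to feel the stop.

```bash
for i in 1 2; do python3 -m pendant '{"offset":[[0,0,0],[0,0,0]],"delta_rot":[[1.04,0.22,-1.7],[1.04,0.22,-1.7]]}' >/dev/null; python3 st.py; done
```

```text
t 11.65 gap 0.0095 T [-50.4  -1.7  97.4] forceT [ 1.1  4.1 -0.6] torqT [0.9  0.26 0.06] turn -1.169 toolaxis [-0.039  0.094 -0.995] q [-0.22 -0.03 -0.89  0.27  0.29  0.79]
t 11.9 gap 0.0096 T [-50.4  -1.7  97.4] forceT [1.3 2.9 0.4] torqT [0.88 0.2  0.04] turn -1.204 toolaxis [-0.036  0.096 -0.995] q [-0.22 -0.03 -0.89  0.26  0.3   0.82]
```

```bash
python3 -m pendant '{"offset":[[0,0,0],[0,0,0]],"delta_rot":[[1.04,0.22,-1.7],[1.04,0.22,-1.7]]}' >/dev/null; python3 st.py;  python3 -m pendant '{"offset":[[0,0,0],[0,0,0]],"delta_rot":[[0.78,0.16,-1.27],[0.78,0.16,-1.27]]}' >/dev/null; python3 st.py
```

```text
t 12.15 gap 0.0091 T [-50.4  -1.6  97.4] forceT [1.2 3.4 0.2] torqT [ 0.86  0.21 -0.02] turn -1.24 toolaxis [-0.032  0.097 -0.995] q [-0.22 -0.03 -0.89  0.26  0.3   0.85]
t 12.4 gap 0.0094 T [-50.4  -1.6  97.4] forceT [ 1.8  3.8 -0.8] torqT [0.91 0.2  0.12] turn -1.267 toolaxis [-0.03   0.098 -0.995] q [-0.22 -0.03 -0.89  0.26  0.3   0.88]
```

```bash
python3 -m pendant '{"offset":[[0,0,0],[0,0,0]],"delta_rot":[[0.52,0.11,-0.85],[0.52,0.11,-0.85]]}' >/dev/null; python3 st.py;  python3 -m pendant '{"offset":[[0,0,0],[0,0,0]],"delta_rot":[[0.52,0.11,-0.85],[0.52,0.11,-0.85]]}' >/dev/null; python3 st.py
```

```text
t 12.65 gap 0.0098 T [-50.4  -1.6  97.4] forceT [ 1.2  3.5 -0. ] torqT [0.87 0.21 0.16] turn -1.284 toolaxis [-0.028  0.099 -0.995] q [-0.22 -0.03 -0.9   0.25  0.3   0.9 ]
t 12.9 gap 0.0097 T [-50.4  -1.6  97.4] forceT [ 1.5  4.  -1. ] torqT [0.97 0.26 0.28] turn -1.302 toolaxis [-0.026  0.099 -0.995] q [-0.22 -0.03 -0.9   0.25  0.31  0.91]
```

```bash
python3 -m pendant '{"offset":[[0,0,0],[0,0,0]],"delta_rot":[[0.42,0.09,-0.68],[0.42,0.09,-0.68]]}' >/dev/null; python3 st.py;  python3 -m pendant '{"offset":[[0,0,0],[0,0,0]],"delta_rot":[[0.42,0.09,-0.68],[0.42,0.09,-0.68]]}' >/dev/null; python3 st.py
```

```text
t 13.15 gap 0.0099 T [-50.4  -1.6  97.4] forceT [ 1.   3.9 -1. ] torqT [0.97 0.21 0.31] turn -1.316 toolaxis [-0.024  0.1   -0.995] q [-0.22 -0.03 -0.9   0.25  0.31  0.93]
t 13.4 gap 0.0097 T [-50.4  -1.6  97.4] forceT [1.  4.3 0. ] torqT [0.97 0.25 0.44] turn -1.33 toolaxis [-0.023  0.1   -0.995] q [-0.23 -0.03 -0.9   0.25  0.31  0.94]
```

The torque rises steadily from 0.04 to 0.44 N m over 1.25 to 1.33 rad, so that is the stop. I'll unload it, let go and back off.

```bash
python3 -m pendant '{"offset":[[0,0,0],[0,0,0]],"delta_rot":[[-1.3,-0.27,2.12],[-1.3,-0.27,2.12]]}' >/dev/null; python3 st.py; python3 -m pendant '{"offset":[[0,0,0],[0,0,0],[0,0,0],[-5,-1,8],[-21,-4,34],[-42,-8,68],[-42,-4,100]],"delta_rot":[[0,0,0],[0,0,0],[0,0,0],[0,0,0],[0,0,0],[0,0,0],[0,0,0]]}' 0.45; python3 st.py
python3 - <<'E'
from h import *
p,d=camera("scene"); cv2.imwrite("pics/s6.png",cv2.resize(p[130:250,240:400,::-1],None,fx=5,fy=5)); np.save("pics/s6.npy",d)
p,d=camera("top"); cv2.imwrite("pics/t6.png",cv2.resize(p[120:220,280:400,::-1],None,fx=6,fy=6)); np.save("pics/t6.npy",d)
E
```

```text
t 13.65 gap 0.0098 T [-50.4  -1.7  97.4] forceT [ 1.3  3.  -0.7] torqT [0.79 0.34 0.18] turn -1.287 toolaxis [-0.028  0.099 -0.995] q [-0.22 -0.03 -0.9   0.25  0.3   0.9 ]
clock: 14.52
ee_pos: [0.4788, -0.0282, 0.235]
ee_rot: [[0.478, 0.473, 0.74], [-0.876, 0.199, 0.439], [0.06, -0.859, 0.509]]
force: [0.7, 0.1, 1.1]
finger_gap: 0.0385
t 14.525 gap 0.0385 T [-33.9   3.  206.3] forceT [ 1.1 -0.   0.6] torqT [-0.07  0.44  0.03] turn -1.289 toolaxis [-0.028  0.098 -0.995] q [-0.26 -0.24 -0.8   0.57  0.32  0.86]
```

View pics/s6.png

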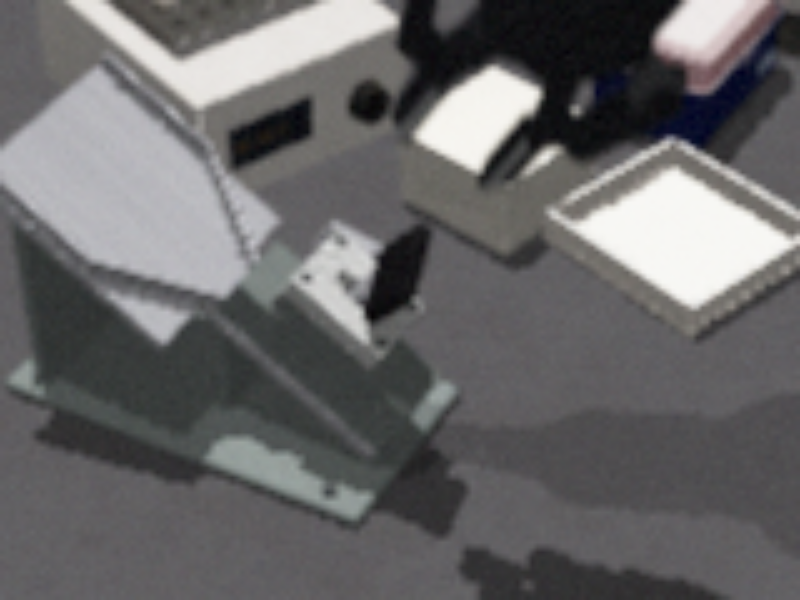

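View pics/t6.png

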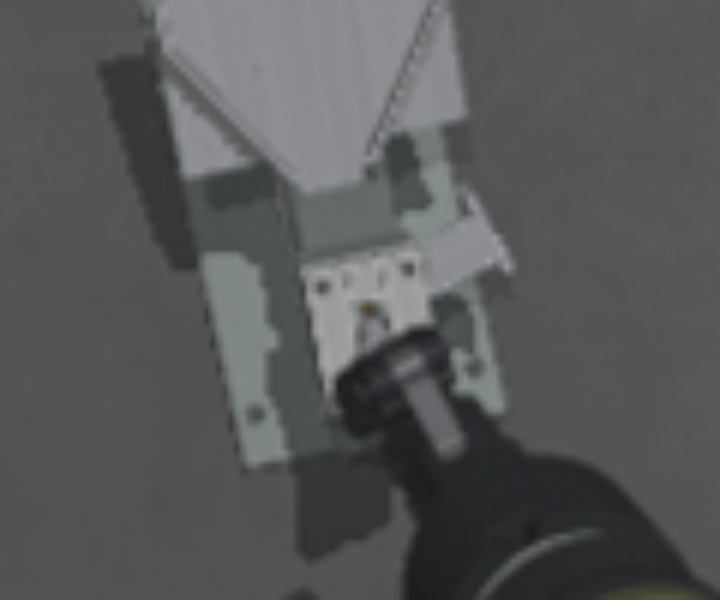

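```bash
cat >> h.py <<'E'
TO=TO+TR[:,1]*-0.002
def pickR(yawdeg):
    c=np.radians(yawdeg); x=np.array([np.cos(c),np.sin(c),0]); y=np.array([0,0,-1.]); return np.stack([x,y,np.cross(x,y)],1)
E
python3 - <<'E'
from h import *; import kin
R=pickR(-33.3); V=np.array([.481,.265,.024])
print(np.linalg.det(R)); print(proj("top",[[.521,.239,.011],[.441,.291,.011]]),proj("scene",[[.521,.239,.011],[.441,.291,.011]]))
go(V+[0,0,.1],R); print(kin.ik(V,R,get_state()["qpos"]))
E
```

```text
0.9999999999999999
[[237.70386497 190.28119407]
 [216.43667344 222.06503844]] [[243.3628013  277.68102815]
 [250.13585915 311.46706512]]
offset [  -1.5  293.5 -114.9] rot [-18.5   25.53  26.3 ] ang 41.1
(array([ 5.03561200e-01,  4.19699066e-01, -4.66479447e-01,  6.84617814e-01,
        1.72760538e-27,  1.08475584e+00]), np.float64(2.7755575615628914e-13))
```

```bash
python3 -m pendant '{"offset":[[0,30,5],[0,80,0],[0,130,-10],[0,180,-30],[0,230,-60],[-1,275,-95],[-1,293,-115],[-1,293,-115],[-1,293,-115]],"delta_rot":[[-2.6,3.6,3.8],[-5.3,7.3,7.5],[-8,11,11.3],[-10.6,14.6,15],[-13.2,18.2,18.8],[-15.9,21.9,22.5],[-18.5,25.5,26.3],[-18.5,25.5,26.3],[-18.5,25.5,26.3]]}' 0.6 30; python3 st.py
python3 - <<'E'
from h import *
R=pickR(-33.3); V=np.array([.481,.265,.024]); go(V,R)
p,d=camera("scene"); cv2.imwrite("pics/s7.png",cv2.resize(p[220:340,180:340,::-1],None,fx=5,fy=5))
p,d=camera("top"); cv2.imwrite("pics/t7.png",cv2.resize(p[150:250,170:290,::-1],None,fx=6,fy=6))
E
```

```text
clock: 15.75
ee_pos: [0.4813, 0.2637, 0.124]
ee_rot: [[0.835, 0.001, 0.55], [-0.55, -0.0, 0.835], [0.001, -1.0, 0.0]]
force: [-0.0, -0.0, -0.2]
finger_gap: 0.0512
t 15.75 gap 0.0512 T [-39.9 290.3  79.2] forceT [-0.2  0.  -0.2] torqT [ 0.03 -0.01 -0.03] turn -0.706 toolaxis [-0.529 -0.    -0.849] q [ 0.5   0.3  -0.37  0.9  -0.    1.08]
offset [  -0.3    1.3 -100. ] rot [0.   0.05 0.06] ang 0.1
```

View pics/s7.png

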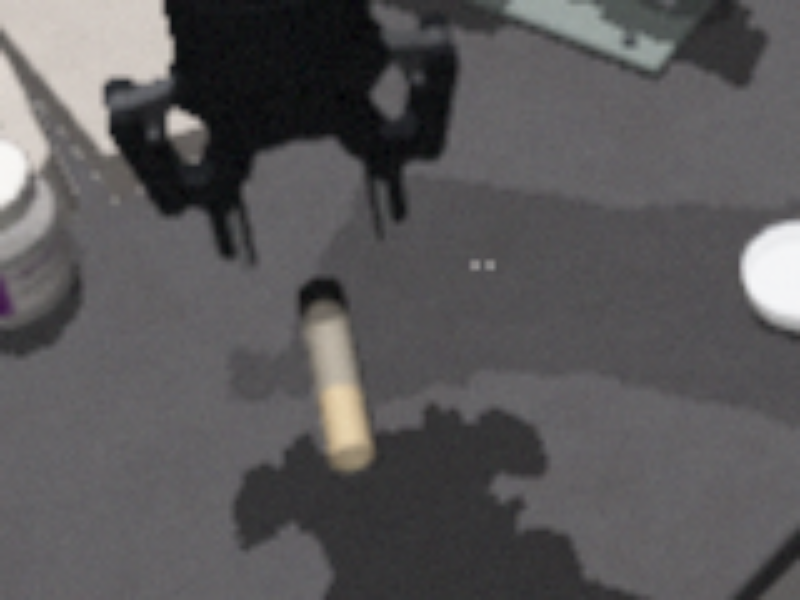

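View pics/t7.png

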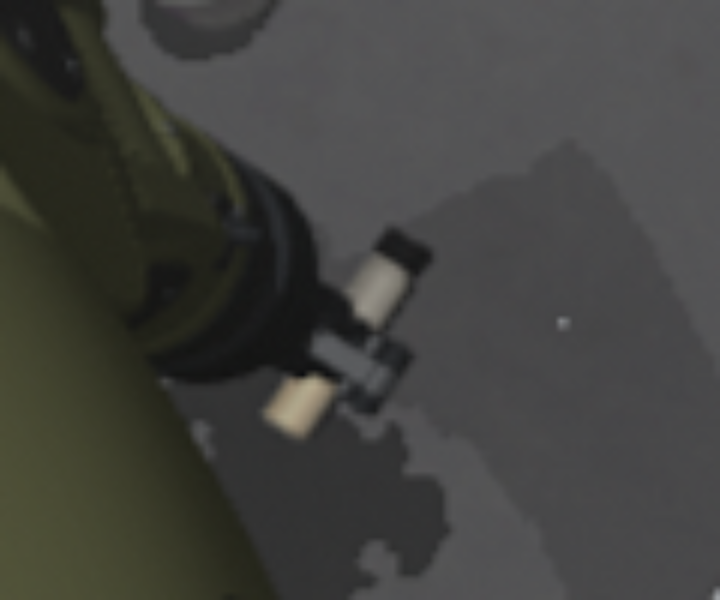

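The vial lies straight below the jaws, with the cap pointing away from the robot. I'll go down and grip.

```bash
python3 -m pendant '{"offset":[[0,1,-40],[0,1,-75],[0,1,-98],[0,1,-98],[0,1,-98]],"delta_rot":[[0,0,0],[0,0,0],[0,0,0],[0,0,0],[0,0,0]]}'; python3 -m pendant '{"offset":[[0,0,0],[0,0,0],[0,0,0],[0,0,0],[0,0,0],[0,0,0]],"delta_rot":[[0,0,0],[0,0,0],[0,0,0],[0,0,0],[0,0,0],[0,0,0]]}' 0 30; python3 -m pendant '{"offset":[[0,0,30],[0,0,80],[0,0,140],[0,0,180]],"delta_rot":[[0,0,0],[0,0,0],[0,0,0],[0,0,0]]}'; python3 - <<'E'
from h import *; import kin
p,d=camera("scene"); cv2.imwrite("pics/s8.png",cv2.resize(p[180:300,180:340,::-1],None,fx=5,fy=5))
R,K=toolR(0)
for x in(66,90):
  V=T2W((x,0,14)); print(kin.ik(V,R,get_state()["qpos"])); 
go(T2W((75,0,16+90)),R)
E
```

```text
clock: 16.48
ee_pos: [0.4826, 0.2644, 0.0288]
ee_rot: [[0.834, 0.005, 0.551], [-0.551, 0.002, 0.834], [0.003, -1.0, 0.004]]
force: [0.8, 0.4, 1.0]
finger_gap: 0.0514
clock: 17.23
ee_pos: [0.4838, 0.2649, 0.0304]
ee_rot: [[0.834, 0.007, 0.551], [-0.551, 0.003, 0.834], [0.004, -1.0, 0.006]]
force: [-0.7, -1.9, 7.3]
finger_gap: 0.0194
clock: 17.73
ee_pos: [0.4845, 0.2654, 0.214]
ee_rot: [[0.834, 0.01, 0.551], [-0.551, 0.005, 0.834], [0.006, -1.0, 0.01]]
force: [0.7, 0.0, -0.0]
finger_gap: 0.0191
(array([-0.05671166,  0.18916931, -0.70163806,  0.13704538,  0.13803182,
       -0.22418391]), np.float64(4.0888579921698973e-13))
(array([-0.04660036,  0.20392081, -0.64553337,  0.17721943,  0.1328026 ,
       -0.21544983]), np.float64(2.2529788403049563e-13))
offset [ 135.6 -269.9  -11.2] rot [ -6.93 -31.55  43.84] ang 54.5
```

View pics/s8.png

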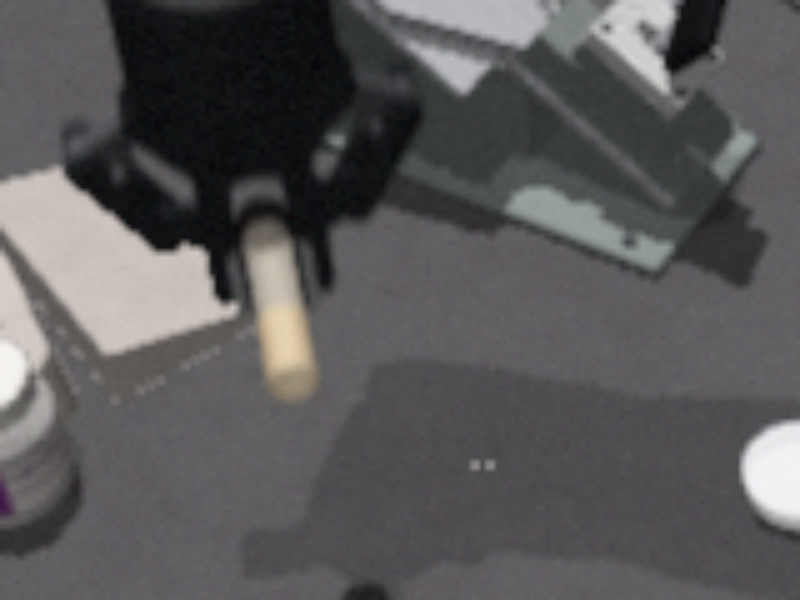

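```bash
python3 -m pendant '{"offset":[[15,-20,20],[35,-60,35],[55,-105,40],[80,-150,40],[105,-195,35],[125,-240,20],[136,-270,0],[136,-270,-11],[136,-270,-11]],"delta_rot":[[-1,-4.5,6.3],[-2,-9,12.5],[-3,-13.5,18.8],[-4,-18,25],[-5,-22.5,31.3],[-6,-27,37.6],[-6.9,-31.5,43.8],[-6.9,-31.5,43.8],[-6.9,-31.5,43.8]]}' ; python3 st.py
python3 - <<'E'
from h import *
R,K=toolR(0); go(T2W((72,0,34)),R)
p,d=camera("scene"); cv2.imwrite("pics/s9.png",cv2.resize(p[90:230,200:380,::-1],None,fx=4.2,fy=4.2))
p,d=camera("top"); cv2.imwrite("pics/t9.png",cv2.resize(p[70:220,260:420,::-1],None,fx=4,fy=4))
E
```

```text
clock: 18.9
ee_pos: [0.6216, -0.0033, 0.2068]
ee_rot: [[0.832, 0.516, -0.203], [0.172, 0.108, 0.979], [0.527, -0.85, 0.002]]
force: [0.7, -0.5, 0.2]
finger_gap: 0.0193
t 18.9 gap 0.0193 T [ 74.    0.2 105.6] forceT [ 0.6 -0.6 -0.1] torqT [-0.03  0.64  0.04] turn -0.002 toolaxis [-0.004  0.001 -1.   ] q [-0.08  0.01 -0.67  0.35  0.15 -0.24]
offset [ 35.5   7.2 -61.8] rot [-0.06 -0.22  0.1 ] ang 0.2
```

View pics/s9.png

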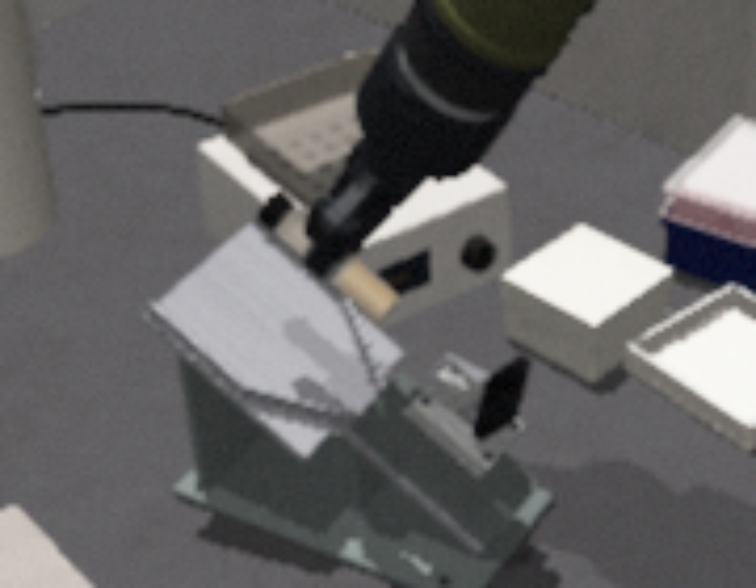

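View pics/t9.png

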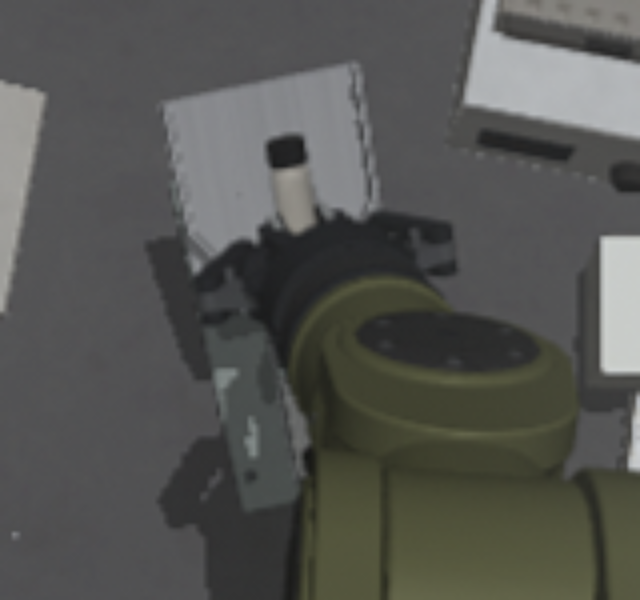

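The vial is held parallel to the chute and on its centre line, bottom down-slope. I'll lower it square to the slope.

```bash
python3 -m pendant '{"offset":[[12,2,-22],[24,5,-42],[35,7,-61],[35,7,-61],[35,7,-61]],"delta_rot":[[0,0,0],[0,0,0],[0,0,0],[0,0,0],[0,0,0]]}' ; python3 st.py
python3 - <<'E'
from h import *
R,K=toolR(0); go(T2W((72,0,32)),R)
p,d=camera("scene"); cv2.imwrite("pics/s10.png",cv2.resize(p[90:230,200:380,::-1],None,fx=4.2,fy=4.2))
p,d=camera("top"); W=cloud("top",d); q=W2T(W)
m=(q[...,0]>60)&(q[...,0]<140)&(abs(q[...,1])<20)&(q[...,2]>8)&(q[...,2]<30)
c=q[m]; print(len(c))
for x in range(80,135,8):
    s=abs(c[:,0]-x)<4
    if s.sum()>4: print(x,s.sum(),np.median(c[s,1]).round(1),np.percentile(c[s,2],90).round(1))
E
```

```text
clock: 19.62
ee_pos: [0.6587, 0.0053, 0.1491]
ee_rot: [[0.829, 0.519, -0.206], [0.174, 0.11, 0.979], [0.531, -0.848, 0.0]]
force: [0.6, -0.6, 0.8]
finger_gap: 0.0193
t 19.625 gap 0.0193 T [75.8  1.1 36.4] forceT [ 0.8 -0.7  0.4] torqT [0.01 0.6  0.03] turn 0.001 toolaxis [ 0.001  0.001 -1.   ] q [-0.06  0.15 -0.68  0.2   0.14 -0.23]
offset [-0.6 -1.3 -5.8] rot [-0.04  0.04 -0.08] ang 0.1
202
80 16 1.4 27.3
88 42 1.7 28.7
96 33 1.8 25.9
104 34 3.4 26.9
112 34 1.3 26.0
120 34 2.4 26.0
128 9 1.7 20.6
```

View pics/s10.png

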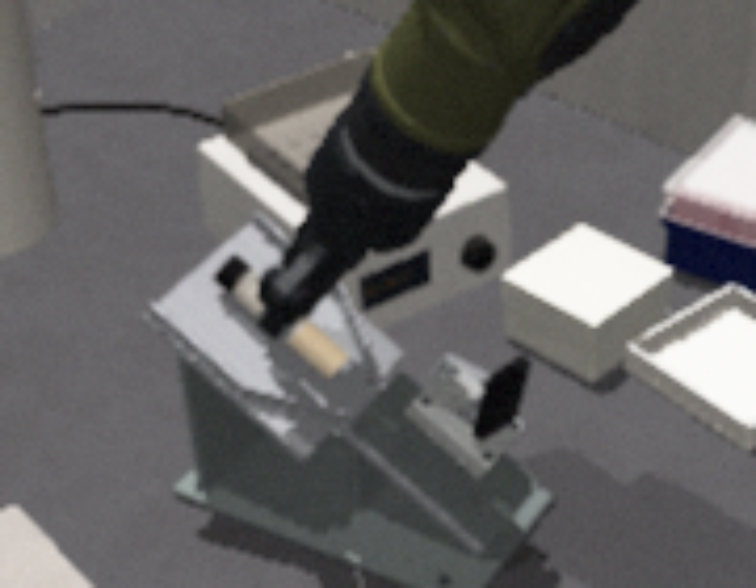

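```bash
python3 -m pendant '{"offset":[[1,-0.5,-1.5],[2,-1,-3.2],[2,-1,-3.2]],"delta_rot":[[0,0,0],[0,0,0],[0,0,0]]}' ; python3 st.py; python3 -m pendant '{"offset":[[0,0,0],[0,0,0],[0,0,0],[0,0,0],[0,0,0],[0,0,0]],"delta_rot":[[0,0,0],[0,0,0],[0,0,0],[0,0,0],[0,0,0],[0,0,0]]}' 0.4
python3 - <<'E'
from h import *
p,d=camera("scene"); cv2.imwrite("pics/s11.png",cv2.resize(p[90:230,200:380,::-1],None,fx=4.2,fy=4.2))
E
```

```text
clock: 20.1
ee_pos: [0.6607, 0.0038, 0.1462]
ee_rot: [[0.829, 0.52, -0.205], [0.174, 0.109, 0.979], [0.531, -0.847, 0.0]]
force: [-0.3, -0.7, -0.9]
finger_gap: 0.0191
t 20.1 gap 0.0191 T [75.6 -0.8 33.1] forceT [-0.9 -0.6 -0.6] torqT [0.03 0.57 0.03] turn 0.0 toolaxis [ 0.002  0.001 -1.   ] q [-0.06  0.16 -0.68  0.19  0.14 -0.23]
clock: 20.85
ee_pos: [0.6607, 0.0037, 0.1462]
ee_rot: [[0.829, 0.52, -0.205], [0.174, 0.109, 0.979], [0.531, -0.847, 0.0]]
force: [-0.2, -0.2, 0.2]
finger_gap: 0.0341
```

View pics/s11.png

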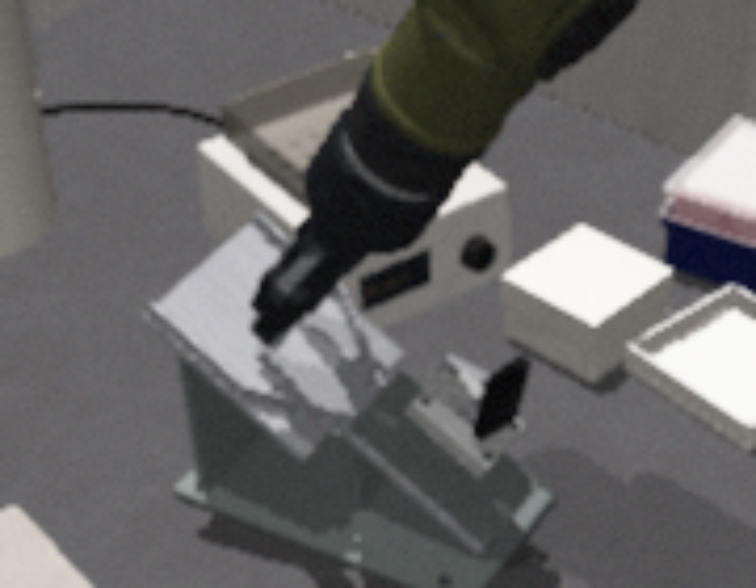

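The vial has left the jaws and vanished into the well. I'll retract, and locate the turned key from the earlier depth pictures.

```bash
python3 -m pendant '{"offset":[[-10,-2,17],[-35,-7,55],[-60,-12,85],[-100,-20,85],[-140,-28,90],[-165,-30,95],[-165,-30,95]],"delta_rot":[[0,0,0],[0,0,0],[0,0,0],[0,0,0],[0,0,0],[0,0,0],[0,0,0]]}' 0.45; python3 st.py
python3 - <<'E'
from h import *
o=[]
p,d=camera("scene"); cv2.imwrite("pics/s12.png",cv2.resize(p[130:250,240:400,::-1],None,fx=5,fy=5)); np.save("pics/s12.npy",d)
p,d=camera("top"); cv2.imwrite("pics/t12.png",cv2.resize(p[100:220,280:400,::-1],None,fx=5,fy=5)); np.save("pics/t12.npy",d)
for k,f in(("scene","s6"),("scene","s12"),("top","t12")):
    q=W2T(cloud(k,np.load(f"pics/{f}.npy"))); m=(q[...,2]>72)&(q[...,2]<118)&(abs(q[...,0]+55)<35)&(abs(q[...,1])<35)
    c=q[m]; print(f,len(c))
    if len(c)<20: continue
    for z in range(76,120,8):
        s=abs(c[:,2]-z)<4
        if s.sum()>8:
            r=cv2.minAreaRect(c[s][:,:2].astype(np.float32)); print(z,s.sum(),np.round(r[0],1),np.round(r[1],1),round(r[2],1))
E
```

```text
clock: 21.78
ee_pos: [0.4948, -0.0265, 0.2416]
ee_rot: [[0.829, 0.521, -0.204], [0.173, 0.108, 0.979], [0.532, -0.847, -0.0]]
force: [0.9, -0.1, 0.6]
finger_gap: 0.0385
t 21.775 gap 0.0385 T [-16.7   3.5 203.4] forceT [ 1.  -0.3  0. ] torqT [ 0.02  0.49 -0.02] turn -0.0 toolaxis [ 0.003 -0.    -1.   ] q [-0.18 -0.28 -0.83  0.49  0.2  -0.33]
s6 166
76 14 [-56.4   8.7] [ 7. 31.] 27.6
84 28 [-57.    4.1] [ 8.3 45.1] 29.0
92 26 [-59.8   2.3] [ 8.2 44.4] 21.8
100 26 [-59.5   3.8] [ 7.5 42.6] 30.2
108 55 [-62.8  -0. ] [ 9.9 45.8] 20.3
116 17 [-63.7   0. ] [ 7.2 41.6] 20.8
s12 168
76 15 [-56.1   9.4] [ 6.  31.1] 23.9
84 27 [-56.5   5. ] [ 8.8 41. ] 31.6
92 28 [-57.4   2.7] [ 6.8 44.5] 28.3
100 27 [-59.2   3.6] [ 7.1 41.6] 30.0
108 52 [-63.6   0.3] [11.  44.7] 21.9
116 19 [-62.3  -1.7] [ 8.5 40.1] 19.2
t12 183
76 22 [-47.2  -1.7] [ 5.1 26.8] 20.6
84 31 [-49.6  -3.7] [ 3.6 34.6] 19.3
92 29 [-50.6  -4.6] [ 4.6 33.3] 17.7
100 33 [-51.4  -4.4] [ 5.6 34.2] 16.6
108 62 [-56.2  -5.6] [10.6 32.9] 20.0
```

View pics/s12.png

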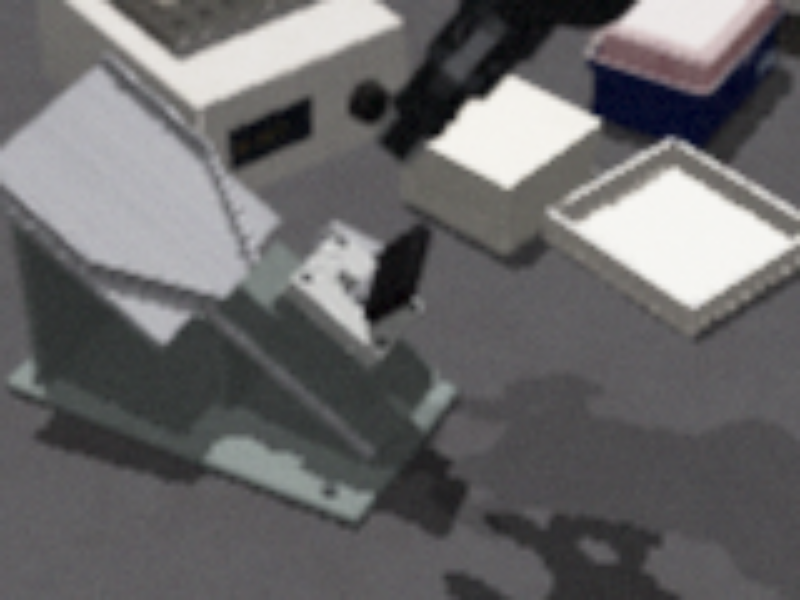

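View pics/t12.png

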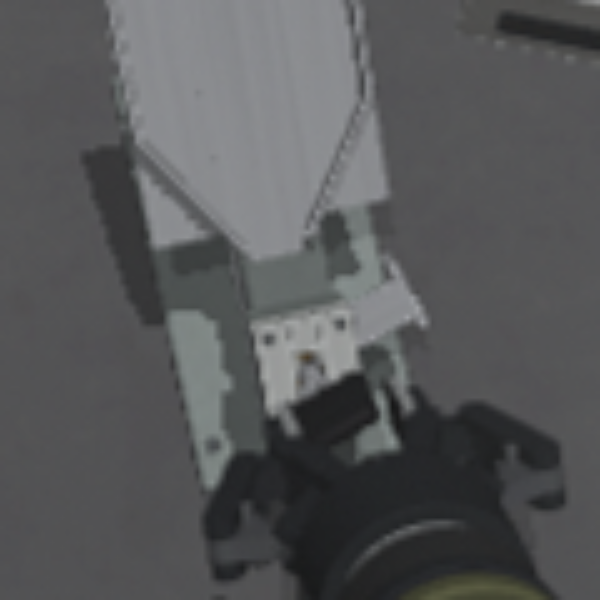

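```bash
python3 - <<'E'
from h import *; import kin
R,K=toolR(-5.9,-1.25); print((TR.T@R)[:,1])
g=T2W((-51,0.3,97.4))
for b in(0,.08): print(kin.ik(g+b*TR[:,2],R,get_state()["qpos"]))
go(g+.08*TR[:,2],R); print(TR[:,2]*80)
E
```

```text
[-0.03241279  0.09754854 -0.99470282]
(array([-0.22205967, -0.02914866, -0.89165633,  0.2599044 ,  0.30063121,
        0.86312259]), np.float64(1.1102230246251565e-13))
(array([-0.2725835 , -0.2011358 , -0.85125991,  0.4869982 ,  0.32220267,
        0.81512505]), np.float64(2.0232548755667083e-12))
offset [-16.   -6.3 -40.4] rot [ 39.22  13.57 -58.69] ang 71.9
[-41.49765491  -8.66931179  67.84384769]
```

```bash
python3 -m pendant '{"offset":[[-5,0,0],[-10,0,0],[-16,-2,0],[-16,-4,0],[-16,-6,-5],[-16,-6,-15],[-16,-6,-30],[-16,-6,-40],[-16,-6,-40]],"delta_rot":[[4.9,1.7,-7.3],[9.8,3.4,-14.7],[14.7,5.1,-22],[19.6,6.8,-29.3],[24.5,8.5,-36.7],[29.4,10.2,-44],[34.3,11.9,-51.3],[39.2,13.6,-58.7],[39.2,13.6,-58.7]]}' 0.6 30; python3 st.py
python3 - <<'E'
from h import *
R,K=toolR(-5.9,-1.25); go(T2W((-51,0.3,97.4)),R)
p,d=camera("scene"); cv2.imwrite("pics/s13.png",cv2.resize(p[130:250,240:400,::-1],None,fx=5,fy=5))
p,d=camera("top"); cv2.imwrite("pics/t13.png",cv2.resize(p[100:220,280:400,::-1],None,fx=5,fy=5))
E
```

```text
clock: 23.0
ee_pos: [0.4807, -0.0324, 0.2006]
ee_rot: [[0.508, 0.467, 0.724], [-0.858, 0.198, 0.474], [0.078, -0.862, 0.501]]
force: [0.8, -0.4, 1.1]
finger_gap: 0.0512
t 23.0 gap 0.0512 T [-51.2   0.6 176.6] forceT [ 1.2 -0.5  0.6] torqT [-0.09  0.54  0.07] turn -1.249 toolaxis [-0.035  0.098 -0.995] q [-0.27 -0.2  -0.85  0.49  0.32  0.81]
offset [ 41.3   8.3 -67.1] rot [ 0.02 -0.14 -0.08] ang 0.2
```

View pics/s13.png

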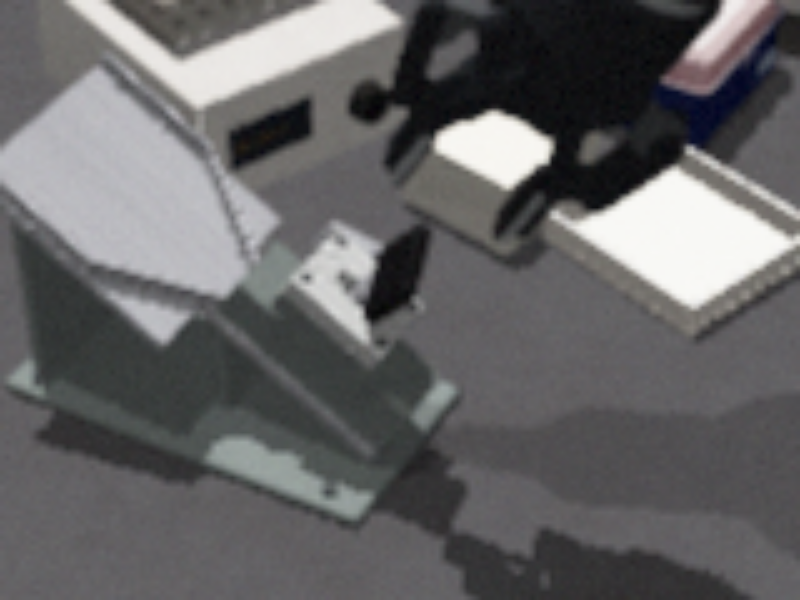

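View pics/t13.png

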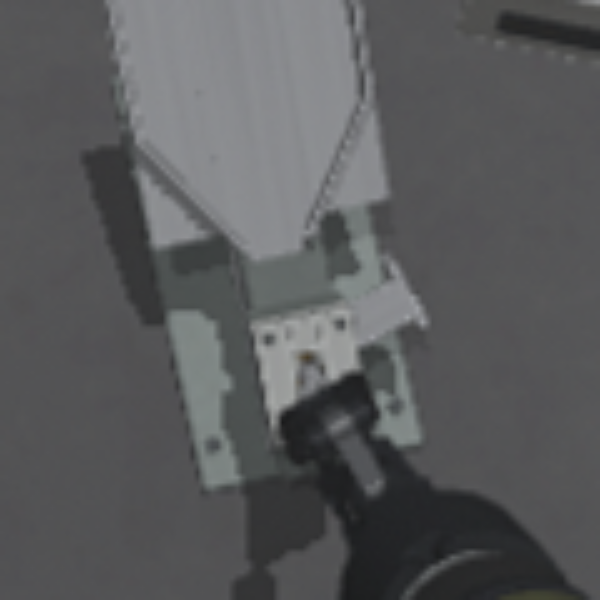

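```bash
python3 -m pendant '{"offset":[[8,2,-16],[18,4,-34],[28,6,-52],[39,8,-69],[39,8,-69],[39,8,-69]],"delta_rot":[[0,0,0],[0,0,0],[0,0,0],[0,0,0],[0,0,0],[0,0,0]]}'; python3 st.py; python3 -m pendant '{"offset":[[0,0,0],[0,0,0],[0,0,0],[0,0,0],[0,0,0],[0,0,0],[0,0,0]],"delta_rot":[[0,0,0],[0,0,0],[0,0,0],[0,0,0],[0,0,0],[0,0,0],[0,0,0]]}' 0 30; python3 st.py
```

```text
clock: 23.85
ee_pos: [0.5205, -0.0244, 0.1337]
ee_rot: [[0.51, 0.469, 0.721], [-0.856, 0.198, 0.477], [0.081, -0.861, 0.502]]
force: [-0.4, -0.6, -0.4]
finger_gap: 0.0512
t 23.85 gap 0.0512 T [-52.3   0.3  98.3] forceT [-0.7 -0.5 -0.1] torqT [-0.12  0.55  0.06] turn -1.246 toolaxis [-0.033  0.098 -0.995] q [-0.22 -0.03 -0.89  0.26  0.3   0.86]
clock: 24.72
ee_pos: [0.5216, -0.0243, 0.1348]
ee_rot: [[0.51, 0.471, 0.72], [-0.856, 0.198, 0.477], [0.082, -0.86, 0.504]]
force: [-0.0, 1.9, 7.1]
finger_gap: 0.0097
t 24.725 gap 0.0097 T [-50.7   0.2  98.7] forceT [4.1 1.9 5.9] torqT [ 0.35 -0.43 -0.  ] turn -1.245 toolaxis [-0.03   0.098 -0.995] q [-0.22 -0.03 -0.89  0.26  0.3   0.86]
```

```bash
python3 -m pendant '{"offset":[[0,0,0],[0,0,0],[0,0,0],[0,0,0],[0,0,0],[0,0,0],[0,0,0],[0,0,0]],"delta_rot":[[-2.6,-0.5,4.2],[-7.3,-1.5,11.9],[-12,-2.5,19.5],[-16.6,-3.5,27.1],[-21.3,-4.4,34.8],[-25.9,-5.4,42.4],[-28.5,-6,46.6],[-28.5,-6,46.6]]}'; python3 st.py; python3 -m pendant '{"offset":[[0,0,0],[0,0,0],[0,0,0],[0,0,0]],"delta_rot":[[-2.6,-0.5,4.2],[-5.2,-1.1,8.5],[-6.7,-1.4,11],[-6.7,-1.4,11]]}' >/dev/null; python3 st.py
```

```text
clock: 25.72
ee_pos: [0.5218, -0.0245, 0.135]
ee_rot: [[0.902, 0.43, 0.037], [-0.099, 0.121, 0.988], [0.42, -0.895, 0.152]]
force: [1.2, 0.2, 3.1]
finger_gap: 0.0096
t 25.725 gap 0.0096 T [-50.5  -0.1  98.7] forceT [ 2.7 -0.1  2. ] torqT [-0.1  -0.04 -0.04] turn -0.287 toolaxis [-0.096  0.031 -0.995] q [-0.16 -0.03 -0.86  0.32  0.19 -0.05]
t 26.225 gap 0.0095 T [-50.5  -0.2  98.7] forceT [ 1.4 -1.2  1. ] torqT [-0.04 -0.04 -0.  ] turn -0.063 toolaxis [-0.101  0.009 -0.995] q [-0.14 -0.03 -0.86  0.32  0.16 -0.25]
```

```bash
for i in 1 2 3; do python3 -m pendant '{"offset":[[0,0,0],[0,0,0]],"delta_rot":[[-1,-0.2,1.7],[-1,-0.2,1.7]]}' >/dev/null; python3 st.py; done
```

```text
t 26.475 gap 0.0093 T [-50.4  -0.2  98.7] forceT [2.4 0.  0.5] torqT [ 0.03 -0.09 -0.03] turn -0.028 toolaxis [-0.101  0.006 -0.995] q [-0.14 -0.03 -0.86  0.32  0.16 -0.28]
t 26.725 gap 0.0098 T [-50.4  -0.3  98.7] forceT [2.7 0.2 0.7] torqT [ 0.06 -0.09 -0.07] turn 0.007 toolaxis [-0.102  0.003 -0.995] q [-0.14 -0.04 -0.86  0.31  0.15 -0.32]
t 26.975 gap 0.0096 T [-50.4  -0.3  98.7] forceT [2.7 0.1 1. ] torqT [-0.03 -0.13 -0.02] turn 0.042 toolaxis [-0.102 -0.    -0.995] q [-0.13 -0.04 -0.86  0.31  0.15 -0.35]
```

```bash
python3 - <<'E'
from h import *
p,d=camera("scene"); cv2.imwrite("pics/s14.png",cv2.resize(p[130:250,240:400,::-1],None,fx=5,fy=5))
p,d=camera("top"); cv2.imwrite("pics/t14.png",cv2.resize(p[100:220,280:400,::-1],None,fx=5,fy=5))
E
```

```text
(no output)
```

View pics/t14.png

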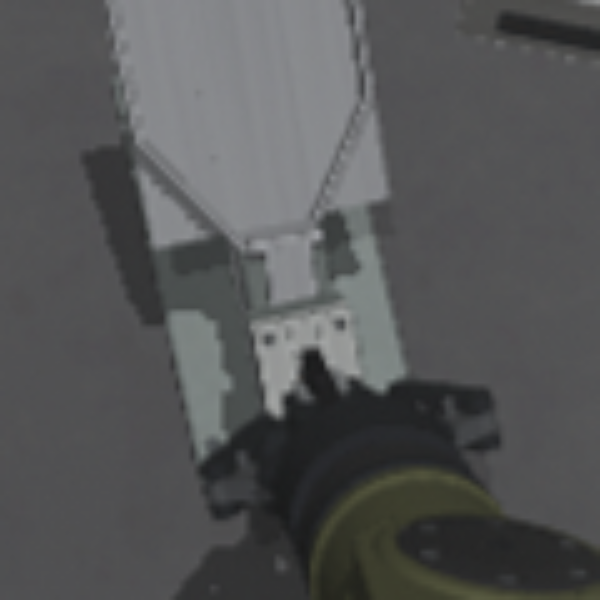

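View pics/s14.png

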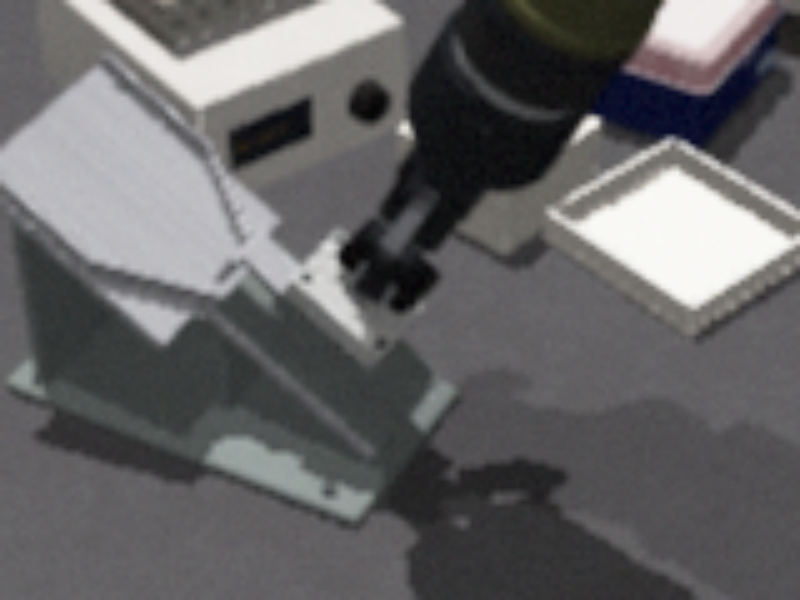

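```bash
for i in 1 2; do python3 -m pendant '{"offset":[[0,0,0],[0,0,0]],"delta_rot":[[-0.8,-0.16,1.27],[-0.8,-0.16,1.27]]}' >/dev/null; python3 st.py; done
```

```text
t 27.325 gap 0.0097 T [-50.4  -0.3  98.7] forceT [2.4 0.2 0.7] torqT [-0.03 -0.1   0.01] turn 0.068 toolaxis [-0.102 -0.003 -0.995] q [-0.13 -0.04 -0.86  0.31  0.14 -0.37]
t 27.575 gap 0.0093 T [-50.3  -0.3  98.7] forceT [ 2.4 -0.5  0.6] torqT [-0.02 -0.13 -0.11] turn 0.095 toolaxis [-0.102 -0.006 -0.995] q [-0.13 -0.04 -0.86  0.31  0.14 -0.4 ]
```

```bash
python3 -m pendant '{"offset":[[0,0,0],[0,0,0],[-1.6,-0.3,2.5],[-3.1,-0.7,5.1],[-3.1,-0.7,5.1]],"delta_rot":[[1.1,0.2,-1.9],[2.1,0.4,-3.4],[2.1,0.4,-3.4],[2.1,0.4,-3.4],[2.1,0.4,-3.4]]}'; python3 st.py
```

```text
clock: 28.2
ee_pos: [0.5185, -0.0253, 0.1401]
ee_rot: [[0.873, 0.431, -0.227], [0.208, 0.091, 0.974], [0.441, -0.898, -0.01]]
force: [0.3, 0.7, 0.4]
finger_gap: 0.0097
t 28.2 gap 0.0097 T [-50.7  -0.2 104.9] forceT [0.6 0.6 0.1] torqT [ 0.04  0.45 -0.01] turn 0.025 toolaxis [-0.102  0.001 -0.995] q [-0.14 -0.05 -0.86  0.33  0.15 -0.34]
```

```bash
python3 -m pendant '{"offset":[[-3.1,-0.7,5.1],[-8,-1.7,13],[-13,-2.7,21],[-18,-3.8,30],[-23,-4.9,38],[-31,-6.5,51],[-31,-6.5,51]],"delta_rot":[[0,0,0],[0,0,0],[0,0,0],[0,0,0],[0,0,0],[0,0,0],[0,0,0]]}'; python3 st.py
python3 - <<'E'
from h import *
p,d=camera("scene"); cv2.imwrite("pics/s15.png",cv2.resize(p[130:250,240:400,::-1],None,fx=5,fy=5))
p,d=camera("top"); cv2.imwrite("pics/t15.png",cv2.resize(p[100:220,280:400,::-1],None,fx=5,fy=5))
E
```

```text
clock: 29.08
ee_pos: [0.4879, -0.0321, 0.1925]
ee_rot: [[0.872, 0.434, -0.226], [0.208, 0.091, 0.974], [0.443, -0.897, -0.011]]
force: [-0.2, 1.0, 0.1]
finger_gap: 0.0092
t 29.075 gap 0.0092 T [-49.5  -0.6 165.9] forceT [0.1 1.  0.1] torqT [-0.02  0.48 -0.03] turn 0.025 toolaxis [-0.099  0.    -0.995] q [-0.17 -0.18 -0.83  0.49  0.16 -0.36]
```

View pics/s15.png

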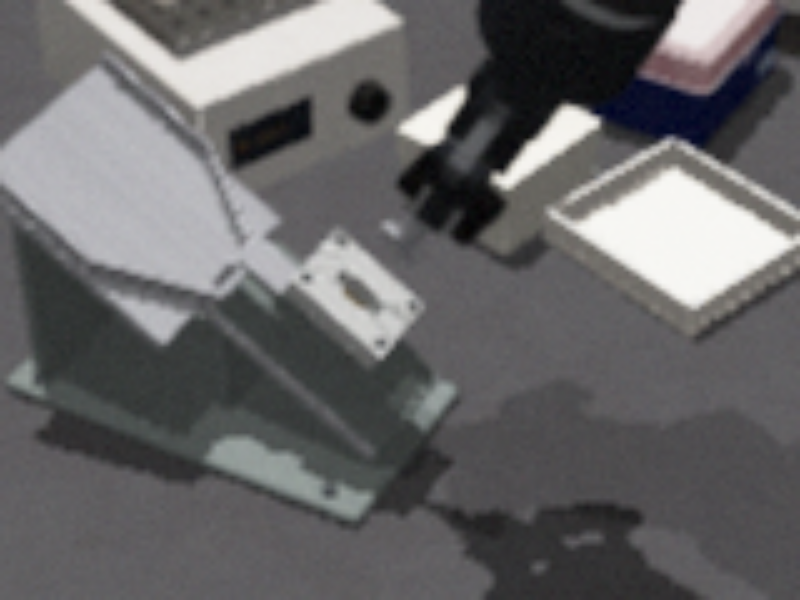

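View pics/t15.png

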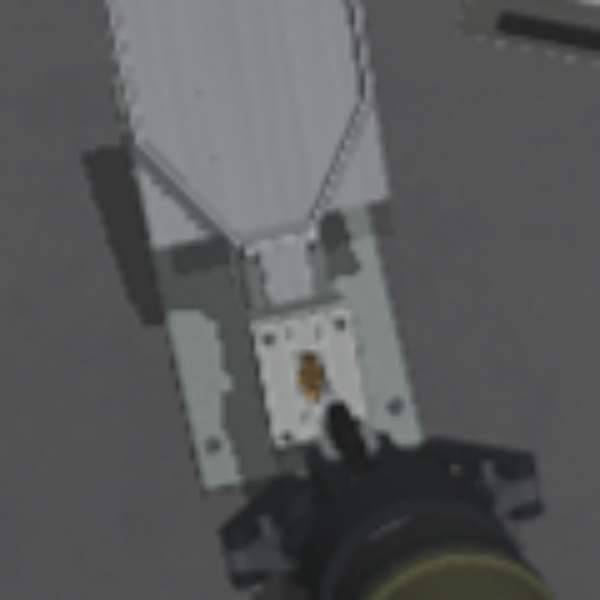

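```bash
python3 - <<'E'
from h import *; import kin
s=get_state(); k=TR.T@np.array(s["ee_rot"])
C=np.array([.507,-.268,.004])
def pl(psi,tilt,lift=0,f=.028,kl=5.9):
    p=np.radians(psi); d=np.array([np.cos(p),np.sin(p),0]); up=np.array([0,0,1.])
    kt=np.radians(tilt+kl); kz=-np.sin(kt)*d+np.cos(kt)*up
    F=C+f*d+[0,0,lift]; t=np.radians(tilt); tz=-np.sin(t)*d+np.cos(t)*up
    z=np.cross(up,d); y=-tz; R=np.stack([np.cross(y,z),y,z],1)
    return F+.058*kz,R
for psi in(-60,-40,-28,-10,10):
    for t in(26,35,45,55):
        P,R=pl(psi,t,.003); q,e=kin.ik(P,R,s["qpos"]); print(psi,t,round(e,1),q.round(2),P.round(3))
E
```

```text
-60 26 0.0 [-0.33  0.23 -0.78  0.21 -0.29  0.67] [ 0.506 -0.266  0.056]
-60 35 0.0 [-0.25  0.22 -0.92 -0.02 -0.42  0.7 ] [ 0.502 -0.259  0.051]
-60 45 4.5 [-0.16  0.28 -1.02 -0.27 -0.58  0.73] [ 0.498 -0.253  0.044]
-60 55 19.8 [-0.05  0.4  -1.02 -0.39 -0.79  0.81] [ 0.496 -0.248  0.035]
-40 26 0.0 [-0.42  0.18 -0.86  0.09 -0.12  0.25] [ 0.505 -0.266  0.056]
-40 35 1.6 [-0.39  0.17 -1.02 -0.2  -0.18  0.26] [ 0.499 -0.262  0.051]
-40 45 34.5 [-0.32  0.21 -1.02 -0.27 -0.28  0.31] [ 0.494 -0.257  0.044]
-40 55 62.2 [-0.23  0.29 -1.02 -0.38 -0.44  0.39] [ 0.49  -0.253  0.035]
-28 26 0.0 [-0.49  0.18 -0.87  0.07 -0.    0.  ] [ 0.505 -0.267  0.056]
-28 35 5.2 [-0.49  0.16 -1.02 -0.2  -0.    0.  ] [ 0.498 -0.263  0.051]
-28 45 40.2 [-0.48  0.19 -1.02 -0.27 -0.    0.  ] [ 0.492 -0.26   0.044]
-28 55 74.0 [-0.48  0.23 -1.02 -0.36 -0.01  0.  ] [ 0.487 -0.257  0.035]
-10 26 0.0 [-0.58  0.19 -0.84  0.12  0.17 -0.37] [ 0.504 -0.268  0.056]
-10 35 0.0 [-0.63  0.18 -1.01 -0.18  0.26 -0.38] [ 0.497 -0.266  0.051]
-10 45 24.2 [-0.71  0.23 -1.02 -0.28  0.39 -0.44] [ 0.49  -0.265  0.044]
-10 55 40.3 [-0.82  0.33 -1.02 -0.39  0.58 -0.53] [ 0.485 -0.264  0.035]
10 26 0.0 [-0.67  0.25 -0.75  0.26  0.33 -0.79] [ 0.504 -0.268  0.056]
10 35 0.0 [-0.75  0.25 -0.87  0.06  0.48 -0.83] [ 0.497 -0.27   0.051]
10 45 0.0 [-0.84  0.3  -0.98 -0.2   0.65 -0.85] [ 0.49  -0.271  0.044]
10 55 7.8 [-0.94  0.42 -1.02 -0.38  0.84 -0.9 ] [ 0.485 -0.272  0.035]
```

```bash
cat > place.py <<'E'
from h import *; import kin
C=np.array([.507,-.268,.004])
def pl(psi,tilt,lift=0,f=.028,kl=5.9):
    p=np.radians(psi); d=np.array([np.cos(p),np.sin(p),0]); up=np.array([0,0,1.])
    kt=np.radians(tilt+kl); kz=-np.sin(kt)*d+np.cos(kt)*up
    F=C+f*d+[0,0,lift]; t=np.radians(tilt); tz=-np.sin(t)*d+np.cos(t)*up
    z=np.cross(up,d); y=-tz; R=np.stack([np.cross(y,z),y,z],1)
    return F+.058*kz,R
E
python3 - <<'E'
from place import *
s=get_state()
for psi in(16,20,26):
  for t in(42,46,50):
    P,R=pl(psi,t,.003); q,e=kin.ik(P,R,s["qpos"]); P2,R=pl(psi,t,.1);q2,e2=kin.ik(P2,R,s["qpos"]);print(psi,t,round(e,2),q.round(2),round(e2,2),q2.round(2))
for t in(26,45):
    P,R=pl(18,t,.1); go(P,R); print(P, kin.ik(P,R,s["qpos"])[1])
E
```

```text
16 42 0.0 [-0.84  0.31 -0.88  0.01  0.65 -0.99] 0.0 [-0.84  0.13 -0.79  0.28  0.65 -0.99]
16 46 0.0 [-0.88  0.34 -0.91 -0.08  0.72 -1.01] 0.0 [-0.88  0.14 -0.83  0.2   0.72 -1.01]
16 50 0.0 [-0.92  0.38 -0.94 -0.16  0.79 -1.02] 0.0 [-0.92  0.16 -0.87  0.12  0.79 -1.02]
20 42 0.0 [-0.86  0.33 -0.83  0.1   0.67 -1.09] 0.0 [-0.86  0.16 -0.74  0.36  0.67 -1.09]
20 46 0.0 [-0.89  0.36 -0.86  0.03  0.75 -1.11] 0.0 [-0.89  0.18 -0.78  0.29  0.75 -1.11]
20 50 0.0 [-0.93  0.4  -0.88 -0.04  0.82 -1.13] 0.0 [-0.93  0.2  -0.81  0.23  0.82 -1.13]
26 42 0.0 [-0.87  0.37 -0.75  0.23  0.71 -1.24] 0.0 [-0.87  0.21 -0.67  0.48  0.71 -1.24]
26 46 0.0 [-0.91  0.4  -0.77  0.19  0.78 -1.27] 0.0 [-0.91  0.23 -0.69  0.43  0.78 -1.27]
26 50 0.0 [-0.94  0.44 -0.78  0.15  0.85 -1.3 ] 0.0 [-0.94  0.26 -0.72  0.39  0.85 -1.3 ]
offset [  16.8 -236.9  -38. ] rot [0.52 0.35 4.91] ang 5.0
[ 0.50448025 -0.26881872  0.15324036] 8.142018661915755e-14
offset [   3.2 -241.3  -50.7] rot [  5.61 -17.96   4.97] ang 19.5
[ 0.49082187 -0.27325659  0.1405792 ] 5.551115123125783e-14
```

```bash
python3 -m pendant '{"offset":[[-5,-25,5],[-5,-70,5],[-3,-120,0],[0,-170,-10],[2,-215,-25],[3,-241,-40],[3,-241,-51],[3,-241,-51]],"delta_rot":[[0.7,-2,0.6],[1.4,-4.5,1.2],[2.1,-7,1.9],[2.8,-9.5,2.5],[3.5,-12,3.2],[4.6,-15,4],[5.6,-18,5],[5.6,-18,5]]}'; python3 - <<'E'
from place import *
s=get_state(); print(s["finger_gap"],np.round(s["qpos"],2))
P,R=pl(18,50,.004); go(P,R)
p,d=camera("scene"); cv2.imwrite("pics/s16.png",cv2.resize(p[130:230,310:450,::-1],None,fx=5.5,fy=5.5))
p,d=camera("top"); cv2.imwrite("pics/t16.png",cv2.resize(p[140:250,380:500,::-1],None,fx=5,fy=5))
# tray fit from initial top depth
for k in("top","scene"):
    W=cloud(k,np.load(f"pics/{k}0.npy")); m=np.load(f"pics/m_{k}_key_tray.npy"); X=W[m]; X=X[~np.isnan(X[:,0])]
    print(k,cv2.minAreaRect((X[:,:2]*1000).astype(np.float32)), X[abs(X[:,2]-.004)<.004].mean(0))
E
```

```text
clock: 30.18
ee_pos: [0.4891, -0.2726, 0.1375]
ee_rot: [[0.675, 0.671, -0.308], [0.215, 0.22, 0.951], [0.706, -0.709, 0.004]]
force: [-0.2, 0.1, -0.6]
finger_gap: 0.0096
0.009638158928675495 [-0.88  0.16 -0.8   0.26  0.72 -1.06]
offset [ -1.1  -1.6 -97. ] rot [ 1.34 -4.94  0.07] ang 5.1
top ((510.172607421875, -269.0028381347656), (117.08445739746094, 124.79660034179688), 82.06605529785156) [ 0.50935405 -0.26772964  0.00360274]
scene ((502.2430114746094, -265.842529296875), (112.80608367919922, 122.74784088134766), 81.49017333984375) [ 0.50672383 -0.27142306  0.00302758]
```

View pics/s16.png

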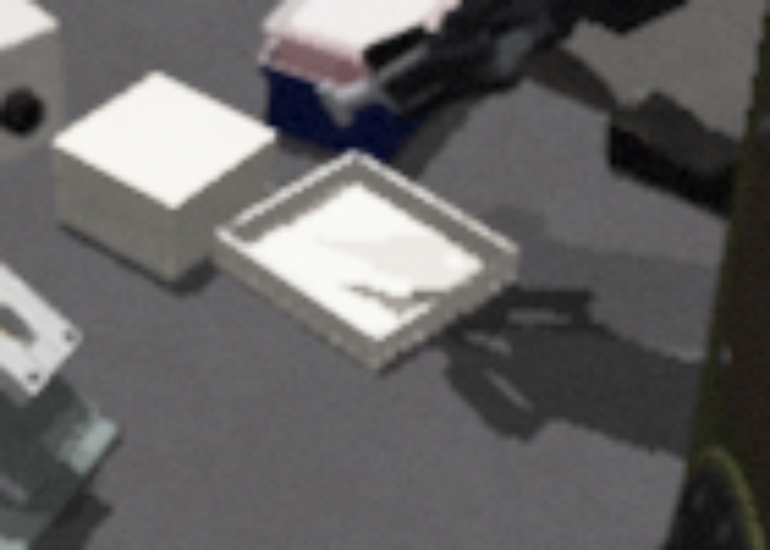

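View pics/t16.png

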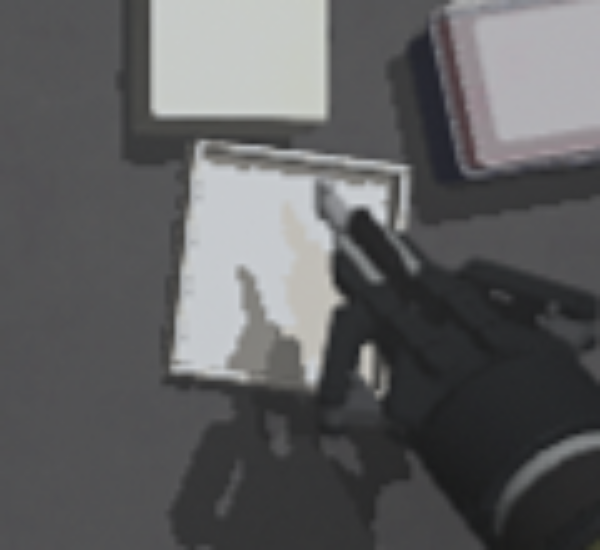

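```bash
python3 -m pendant '{"offset":[[0,0,-25],[0,-1,-55],[-1,-1.5,-78],[-1,-1.5,-86],[-1,-1.5,-86]],"delta_rot":[[0.5,-2,0],[1,-4,0],[1.3,-4.9,0],[1.3,-4.9,0],[1.3,-4.9,0]]}'; python3 -m pendant '{"offset":[[0,0,-2],[0,0,-3],[0,0,-3]],"delta_rot":[[0,0,0],[0,0,0],[0,0,0]]}'; python3 - <<'E'
from place import *
P,R=pl(18,50,.010); go(P,R)
p,d=camera("scene"); cv2.imwrite("pics/s17.png",cv2.resize(p[130:230,310:450,::-1],None,fx=5.5,fy=5.5))
p,d=camera("top"); cv2.imwrite("pics/t17.png",cv2.resize(p[140:250,380:500,::-1],None,fx=5,fy=5))
E
```

```text
clock: 30.9
ee_pos: [0.4902, -0.2741, 0.0545]
ee_rot: [[0.61, 0.729, -0.31], [0.203, 0.235, 0.951], [0.766, -0.642, -0.005]]
force: [0.6, -0.3, -0.5]
finger_gap: 0.0097
clock: 31.28
ee_pos: [0.4904, -0.2743, 0.052]
ee_rot: [[0.609, 0.73, -0.31], [0.203, 0.234, 0.951], [0.766, -0.642, -0.006]]
force: [-0.5, -0.7, -0.8]
finger_gap: 0.0097
offset [-2.5  0.1 -5.5] rot [ 0.29  0.14 -0.07] ang 0.3
```

View pics/s17.png

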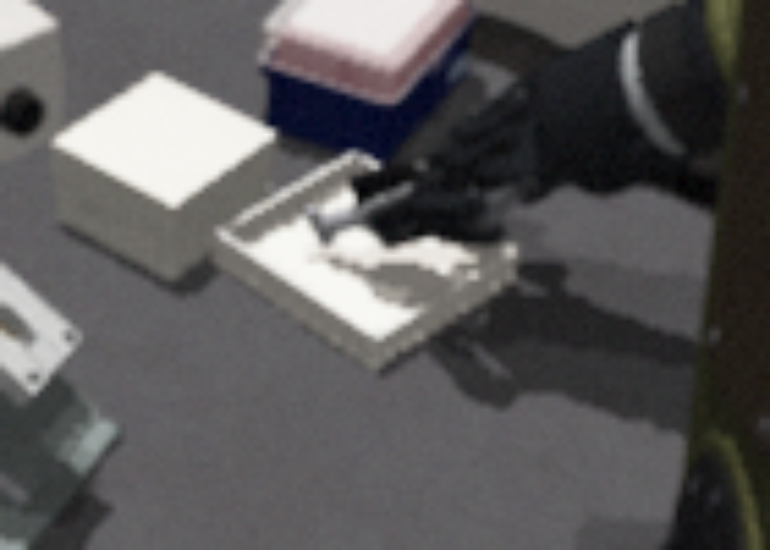

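View pics/t17.png

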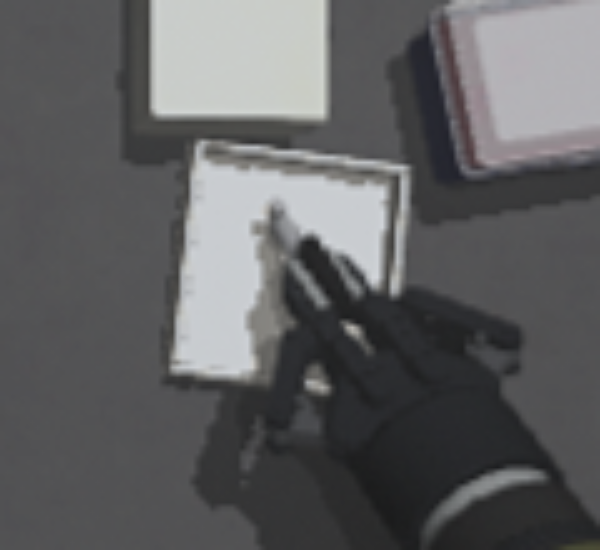

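```bash
for i in 1 2; do python3 -m pendant '{"offset":[[0,0,-2.5],[0,0,-2.5]],"delta_rot":[[0,0,0],[0,0,0]]}' | grep -E "pos|force"; done;  python3 -m pendant '{"offset":[[0,0,-2],[0,0,-2]],"delta_rot":[[0,0,0],[0,0,0]]}' | grep -E "pos|force"
```

```text
ee_pos: [0.4901, -0.2742, 0.0491]
force: [0.2, 0.5, -0.2]
ee_pos: [0.49, -0.274, 0.0462]
force: [0.2, 0.5, 0.1]
ee_pos: [0.4905, -0.2741, 0.045]
force: [-2.5, -0.1, 4.5]
```

Contact with the tray floor, 4.5 N. I'll release and back off along the tool axis.

```bash
python3 -m pendant '{"offset":[[0,0,0],[0,0,0],[0,0,0],[0,0,0],[0,0,0]],"delta_rot":[[0,0,0],[0,0,0],[0,0,0],[0,0,0],[0,0,0]]}' 0.4; python3 - <<'E'
from h import *
p,d=camera("scene"); cv2.imwrite("pics/s18.png",cv2.resize(p[130:230,310:450,::-1],None,fx=5.5,fy=5.5))
p,d=camera("top"); cv2.imwrite("pics/t18.png",cv2.resize(p[140:250,380:500,::-1],None,fx=5,fy=5))
E
```

```text
clock: 32.75
ee_pos: [0.4905, -0.2741, 0.045]
ee_rot: [[0.608, 0.731, -0.31], [0.202, 0.235, 0.951], [0.768, -0.641, -0.005]]
force: [-0.6, 0.5, -0.2]
finger_gap: 0.0343
```

View pics/s18.png

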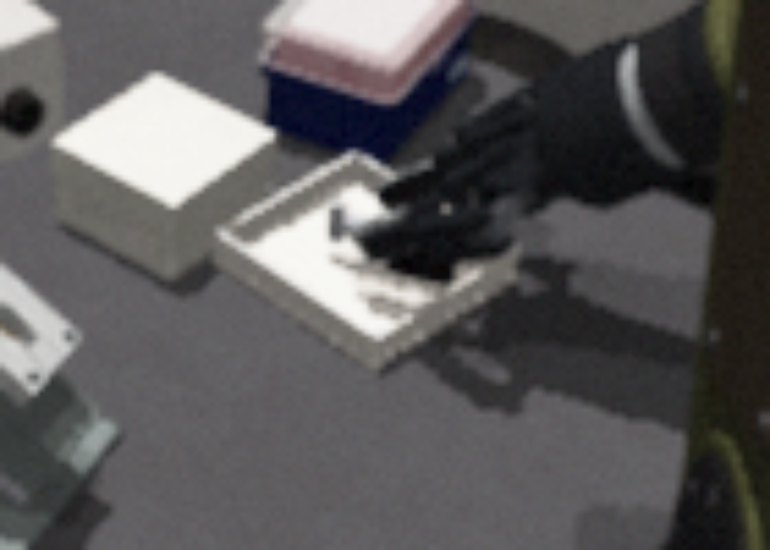

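View pics/t18.png

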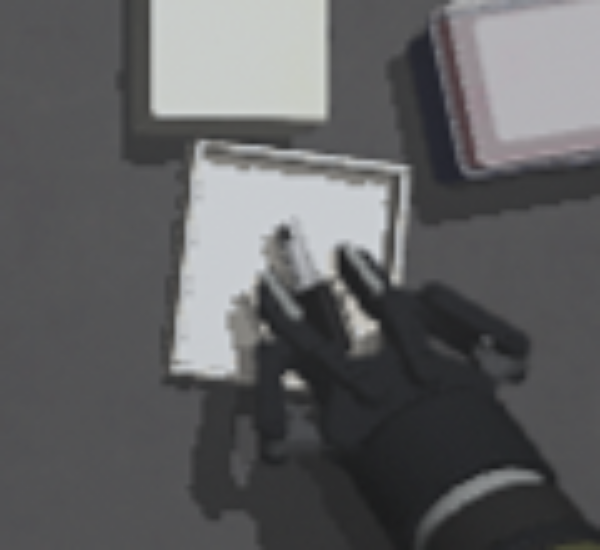

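```bash
python3 -m pendant '{"offset":[[-4,-1,5],[-15,-5,18],[-30,-10,40],[-40,-15,80],[-45,-15,130],[-45,-15,170],[-45,-15,170]],"delta_rot":[[0,0,0],[0,0,0],[0,0,0],[0,0,0],[0,0,0],[0,0,0],[0,0,0]]}'; python3 -m pendant '{"offset":[[0,-40,0],[0,-90,0],[0,-120,0],[0,-120,0],[0,-120,0],[0,-120,0]],"delta_rot":[[0,0,0],[0,0,0],[0,0,0],[0,0,0],[0,0,0],[0,0,0]]}'; python3 - <<'E'
from h import *
for c in("scene","top"):
    p,d=camera(c); cv2.imwrite(f"pics/{c}_end.png",p[:,:,::-1]); np.save(f"pics/{c}_end.npy",d)
    W=cloud(c,d)
    for n in("key_bow","jar","box","dish","vial_mid"):
        for r in regions_of(c,n)[:1]:
            X=W[r["pixels"]]; X=X[~np.isnan(X[:,0])]; print(c,n,round(r["p"],2),(np.array(r["extent"])*[640,400,640,400]).round().tolist(),np.median(X,0).round(3),X[:,2].max().round(3))
    if c=="scene": cv2.imwrite("pics/s19.png",cv2.resize(p[130:250,240:430,::-1],None,fx=4.2,fy=4.2))
    else: cv2.imwrite("pics/t19.png",cv2.resize(p[90:250,280:480,::-1],None,fx=3.7,fy=3.7))
E
```

```text
clock: 33.72
ee_pos: [0.4464, -0.291, 0.2191]
ee_rot: [[0.605, 0.733, -0.31], [0.207, 0.231, 0.951], [0.769, -0.639, -0.012]]
force: [-0.5, 0.4, -0.2]
finger_gap: 0.0344
clock: 34.48
ee_pos: [0.4461, -0.4096, 0.2185]
ee_rot: [[0.605, 0.733, -0.311], [0.206, 0.233, 0.95], [0.769, -0.639, -0.01]]
force: [-0.7, 0.4, 1.0]
finger_gap: 0.0342
scene key_bow 0.76 [381.0, 174.0, 23.0, 11.0] [ 0.481 -0.274  0.028] 0.05
scene jar 0.91 [183.0, 267.0, 30.0, 35.0] [0.625 0.331 0.051] 0.078
scene box 0.98 [340.0, 163.0, 39.0, 38.0] [ 0.606 -0.218  0.048] 0.056
scene dish 0.57 [340.0, 276.0, 29.0, 21.0] [0.354 0.088 0.012] 0.017
top key_bow 0.63 [442.0, 196.0, 17.0, 27.0] [ 0.488 -0.273  0.033] 0.053
top jar 0.68 [202.0, 140.0, 28.0, 25.0] [0.639 0.319 0.072] 0.08
top box 0.77 [426.0, 148.0, 37.0, 39.0] [ 0.619 -0.232  0.051] 0.057
top dish 0.64 [299.0, 255.0, 25.0, 23.0] [0.362 0.087 0.013] 0.018
```

View pics/s19.png

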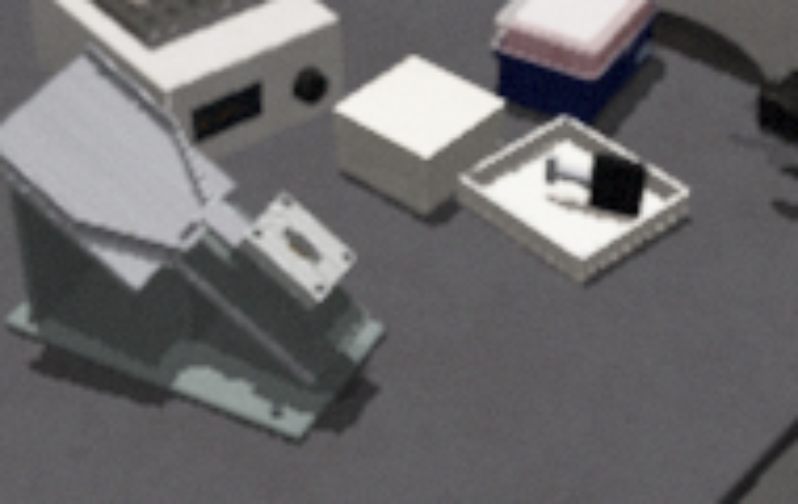

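View pics/t19.png

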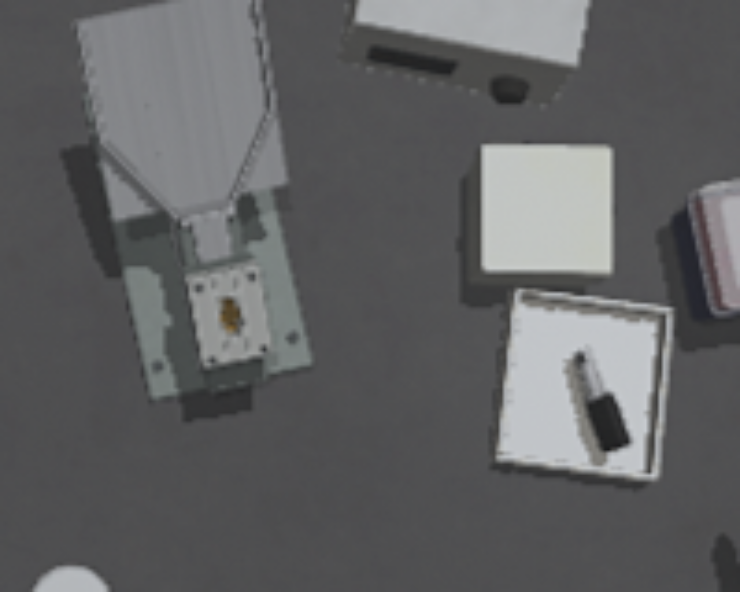

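```bash
python3 - <<'E'
from h import *
a=cv2.imread("pics/top0.png").astype(int); b=cv2.imread("pics/top_end.png").astype(int)
x,y=np.round(proj("top",T2W((0,0,36)))[0]).astype(int); print(x,y)
d=np.abs(a-b).max(2)
print("shutter region diff max/mean",d[y-14:y+10,x-14:x+14].max(),d[y-14:y+10,x-14:x+14].mean().round(1),"chute ref",d[95:130,315:345].mean().round(1))
o=np.hstack([cv2.resize(i[y-25:y+35,x-30:x+30].astype(np.uint8),None,fx=6,fy=6,interpolation=cv2.INTER_CUBIC) for i in(a,b)]); cv2.imwrite("pics/cmp.png",o)
E
```

```text
337 152
shutter region diff max/mean 6 1.8 chute ref 2.0
```

View pics/cmp.png

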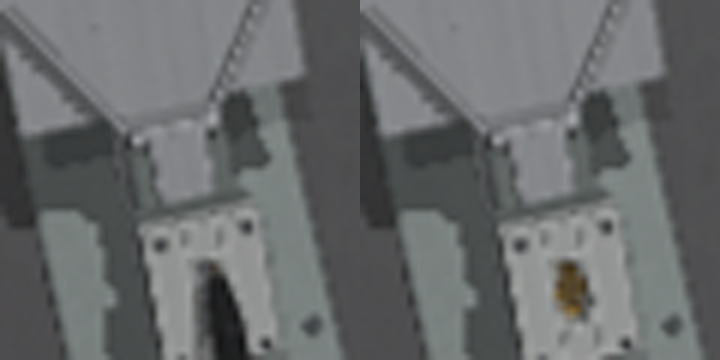

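The shutter looks the same as at the start (difference is at noise level). The key is in the tray and the bystanders haven't moved, so I'll hand in.

```bash
python3 -c "
from rig import *
print(get_state()['clock']); print(hand_in())"
```

```text
35.075
the job is handed in; nothing more can be done
None
```

The vial is posted, the sample drop is locked again, and the key is in the white tray. I handed in at 35 s of the 70 allowed.

**What I did**
- I turned the key clockwise to the stop. It showed as a torque rise to about 0.44 N m, well under the 1 N m limit, at 1.33 rad. The shutter swung clear.
- I released the vial bottom first on the chute's centre line, and it slid into the well.
- I turned the key back, drew it out with almost no force and set it down in the tray.

**What the last checks showed**
- **Shutter:** the top picture of it matches the one from the start, to within noise.
- **Key:** it lies wholly inside the tray outline, but it rests on the narrow edge of its bow rather than flat. It was steady when last seen.
- **Bystanders:** the jar, card box and dish are at their starting positions to within about 2 mm.
- **Vial:** neither camera can see into the covered well, so I did not see it at the bottom. It is no longer visible anywhere on the chute or worktop, and the shutter closed in front of the well without catching on it.

**What went differently from planned**
- My first grasp of the key, tilted to match its lean, ran into a joint limit. I gripped it square to the slope instead and then straightened it.

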